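Turn the lid over and snap it onto the fittings tub

TASK

The narrow tub of brass fittings needs its lid before it goes back on the shelf. The lid lies upside down on the bench: turn it right way up (you will have to put it down part-way and take it again another way), set it on the narrow tub and press until both ends have snapped fully home and it sits level. Keep the tub upright and about where it stands, do not disturb the wide tub, the pipe coupling or the carton, and let go at the end.

Things in the scene. Friction and masses are not known exactly. Their poses are not given: they have to be found in the camera images.
- lid_center (a point): Centre, half-way up, of the loose lid: grey plastic, 134 (its y) x 66 (its x) x 34 mm deep (z), 0.09-0.14 kg. z points out of its OPEN side: up at the start (upside down), down when fitted. Flat 66 mm wide long sides can be gripped at any tilt about the x axis. It also stands alone on either flat end (footprint 66 x 34 mm). Starts with its length within 0.7 rad of world y, left or right.
- lid_face (a point): Centre of the lid's flat outer face (17 mm from lid_center, against its z): on the bench at the start, the top when fitted. Face 4 mm thick; the lid's centre of mass is about 11 mm inside it. Axes as lid_center.
- lid_mouth (a point): Centre of the lid's open mouth (17 mm from lid_center along its z). Skirt walls 3 mm; inside 128 x 60 x 30 mm. Inside each end wall, 3.5 mm from the mouth, a rounded bead 37 mm wide stands 4 mm inwards. Both ends are alike: the lid fits either way round. Axes as lid_center.
- tub_center (a point): Centre, half-way up, of the loose narrow open tub, upright on the bench: grey plastic, 116 (its y) x 56 (its x) x 75 mm tall (z up), walls 3 mm, 0.7-0.9 kg with brass fittings in it. Length within 0.7 rad of world y; on the other side of the bench from the lid. Fully home, lid_center is 24.5 mm above this point and lid_face 41.5 mm above it.
- tub_rim (a point): Centre of the narrow tub's mouth, level with its rim, 75 mm above the bench. The lid's skirt goes outside the rim with 2 mm play at each long side and 1.5 mm at the round-topped guide ribs on each end wall; home, the lid stops hard on this rim, its outer face 4 mm above.
- tub_catch0 (a point): Sprung rounded catch (32 mm wide) in the outside of the tub's end wall at its -y end, 20 mm below the rim, standing out 5.5 mm. A lid laid on squarely rests on both catches, lid_center about 37 mm above tub_center; each end then takes about 6 to 10 N downwards to snap past, 12.5 mm of travel.
- tub_catch1 (a point): The same catch at the tub's +y end.
- wide_tub_center (a point): Centre (half-way up) of a bystander: a wider open grey tub, 150 x 100 x 75 mm, holding steel sleeves, that this lid does not fit. Leave it alone.
- coupling_center (a point): Centre of a bystander: a steel pipe coupling standing on end, 60 mm diameter, 60 mm tall. Leave it alone.
- carton_center (a point): Centre of a bystander: a closed cardboard carton, 160 x 120 x 70 mm. Leave it alone.
Mind the look-alikes: they are no part of the job. Leave any black look-alike of the part that bears lid_center alone.

How it is judged:
At the end, for the whole second after the job is handed in: The lid is right way up on the narrow tub, snapped home at both ends: its centre 24.5 mm above the tub's centre to within 3 mm, centred to 4 mm, level to 0.06 rad and in line with the tub to 0.06 rad; the tub stands upright on the bench within 60 mm of where it began (x of lid_center in the frame of tub_center between -0.004 and 0.004 m and y of lid_center in the frame of tub_center between -0.004 and 0.004 m and z of lid_center in the frame of tub_center between 0.0215 and 0.0275 m and angle between lid_center's own z axis and vertical above 3.08 rad and angle between the y axis of lid_center and the y axis of tub_center, either way round below 0.06 rad and angle between tub_center's own z axis and vertical below 0.06 rad and height (world z) of tub_center below 0.041 m and distance of tub_center from where it was at the start of the episode below 0.06 m); the robot touches nothing.
It fails at once if the narrow tub is tipped (over 0.35 rad), which would spill the fittings (angle between tub_center's own z axis and vertical above 0.35 rad).
It fails at once if a bystander (wide tub, coupling or carton) is moved more than 30 mm (distance of any of wide_tub_center, coupling_center, carton_center from where it was at the start of the episode above 0.03 m).
It also fails if it takes over 59 s, if anything falls off the work surface, if the arm or the gripper's body presses on something with over 40 N, if the wrist force passes 120 N, or if a joint passes its speed limit or range.

ROBOT

A 7-joint arm with a two-finger parallel gripper is mounted at the origin on the work surface. World frame = base frame: x ahead of the robot, y to its left, z up, the work surface at z = 0. Lengths are in m, angles in rad, forces in N, time in s.
With the tool pointing down it reaches from about 0.4 to 0.85 m from the base axis. Payload 4.5 kg.
Tool frame: the origin (TCP) lies between the finger pads; the fingertips stand 11 mm ahead of it and the grasp point (between the pads) lies 8 mm behind it; z points along the fingers, y is the direction in which the jaws open and shut (so a half turn about z gives the same grasp; the last joint's range is limited). The gripper opens to 88 mm and grips with 3 to 60 N. Pads are 18 mm wide; open, the fingers measure 123 mm over their backs; the gripper's body (75 mm by 187 mm) begins 45 mm behind the grasp point.
Start: joints at [-1.218, 0.689, -0.195, 1.565, 0.157, 0.902, -0.215], TCP at [0.196, 0.594, 0.25] pointing down, gripper open.
Joint ranges: [-3.01, 3.01], [-0.46, 2.08], [-1.47, 1.51], [0.13, 2.56], [-1, 4.14], [0.04, 2.09], [-2.66, 2.66]. Speed limits (rad/s): [2.57, 2.57, 3.14, 3.14, 3.14, 3.14, 3.14].

INTERFACE

Orientations are given as a rotation vector (axis times angle).
In Python, from rig import env, viewer gives the robot as it stands.
- The arm moves only by the tool arm_command, never from a script. Its argument "rows" is a list of rows, each a list of 7 numbers: the finger opening in mm, from 0 to 88.1, then the shift along the tool's x, y, z in mm, then the turn, a rotation vector about the tool's x, y, z in rad. In form: [[fingers, x, y, z, ax, ay, az], ...]. A call has exactly 10 rows; each row shifts and turns the commanded pose from where the row before left it, along the tool's axes as they then stand; what a row does not reach is not made up. A row lasts 1/12 s, in which the tool goes at most 41.7 mm and 7.16 degrees, less where a joint would pass 70% of its speed; a pose out of reach is approached as far as the arm can. A call with a gripper value outside its range is refused whole. The fingers move at their own pace and stop on an object; "newtons" is the grip in N (left out, the last holds). Time passes only in rows, so rows that do not move let the fingers close, or fill a call up. It gives the time, the measured TCP pose, the force and the opening at its end, in the units of the state.
- env.get_state(): the state, without advancing time (a new reading comes with each control period).
- viewer.read_camera(name): name is "scene" or "top" or "wrist"; returns the picture (420x560x3 uint8, red, green, blue); there is no depth.
- viewer.camera_info(name): a dict with "fx", "fy", "cx", "cy" (pixels), "rvec" (rotation vector, rad) and "tvec" (3), from world to camera coordinates, as OpenCV has them. Camera axes: x right, y down, z forward; pixel columns grow to the right and rows downward; lengths in m; the calibration is good to about 2 mm. A picture is of the moment at which its call begins: read the wrist's pose just before it. camera_info takes no time and is no camera call; for the wrist camera it gives the pose at the moment of the call.
- env.job_done(): hands the job in, once; it reports no verdict.
The state is a dict: "time_s": time; "joint_positions": joint angles; "dq": joint speeds; "tau": joint torques, N m; "tool_pos": TCP position; "tcp_rot": TCP orientation; "contact_force": force on the tool from outside, world axes, zero at the start; "moment": the same for the moment, N m; "opening": opening from 0.0 (shut) to 1.0 (fully open).
Only numpy, scipy, OpenCV 4.12 (cv2) and the standard library are available. Lean on these libraries where they do the work, as an engineer would, in place of code of your own. Each camera call takes 0.05 s, during which the arm holds its last target. There are 200 camera calls.

## Working session

There is one attempt and no reset: what is moved stays moved. The work goes in short steps, Python scripts to look and compute and a tool call to move; the robot and the scene stay as the last step left them, time stands still between calls to the robot, and variables do not carry over. Pictures are saved under pics/ and viewed, about 8 in all and at most 12, crops included, and the job is handed in when it is done.

Besides the shell and the picture viewer there is one more tool, called in YAML: its name, and indented under it one key for each argument. arm_command: Moves the arm, as the interface text tells. Its arguments: {"type":"object","properties":{"rows":{"type":"array"},"newtons":{"type":"number"}},"required":["rows"]}

```bash
ls; mkdir -p pics; python3 - <<'E'
from rig import env, viewer
import cv2,numpy as np
s=env.get_state();print({k:np.round(v,3) for k,v in s.items()})
a=viewer.read_camera("scene");b=viewer.read_camera("top")
for n in("scene","top","wrist"):print(n,{k:np.round(v,4) for k,v in viewer.camera_info(n).items()})
cv2.imwrite("pics/scene0.png",a[:,:,::-1]);cv2.imwrite("pics/top0.png",cv2.resize(b[:,:,::-1],(784,588),interpolation=cv2.INTER_CUBIC))
E
```

```text
pics
{'time_s': np.float64(0.0), 'joint_positions': array([-1.218,  0.69 , -0.195,  1.566,  0.157,  0.902, -0.215]), 'dq': array([-0.001, -0.002,  0.   , -0.001, -0.002, -0.002,  0.002]), 'tau': array([-0.0000e+00, -5.2757e+01, -1.2670e+00, -1.5342e+01, -5.3000e-02,
        7.0000e-03,  0.0000e+00]), 'tool_pos': array([0.196, 0.593, 0.249]), 'tcp_rot': array([-4.980e-01, -3.102e+00,  3.000e-03]), 'contact_force': array([-0.596, -0.201,  0.277]), 'moment': array([-0.049, -0.003,  0.024]), 'opening': np.float64(1.0)}
scene {'fx': np.float64(401.0259), 'fy': np.float64(401.0259), 'cx': np.float64(290.0082), 'cy': np.float64(211.4289), 'rvec': array([ 1.9739,  1.1327, -0.553 ]), 'tvec': array([-0.2942, -0.2775,  1.4545])}
top {'fx': np.float64(429.779), 'fy': np.float64(429.779), 'cx': np.float64(286.2956), 'cy': np.float64(208.6146), 'rvec': array([ 2.1105, -2.1286,  0.1673]), 'tvec': array([0.0119, 0.6251, 1.17  ])}
wrist {'fx': np.float64(355.1121), 'fy': np.float64(355.1121), 'cx': np.float64(277.7163), 'cy': np.float64(207.4919), 'rvec': array([-2.3406, -1.6925, -0.2516]), 'tvec': array([-0.6227, -0.0411,  0.391 ])}
```

View pics/top0.png

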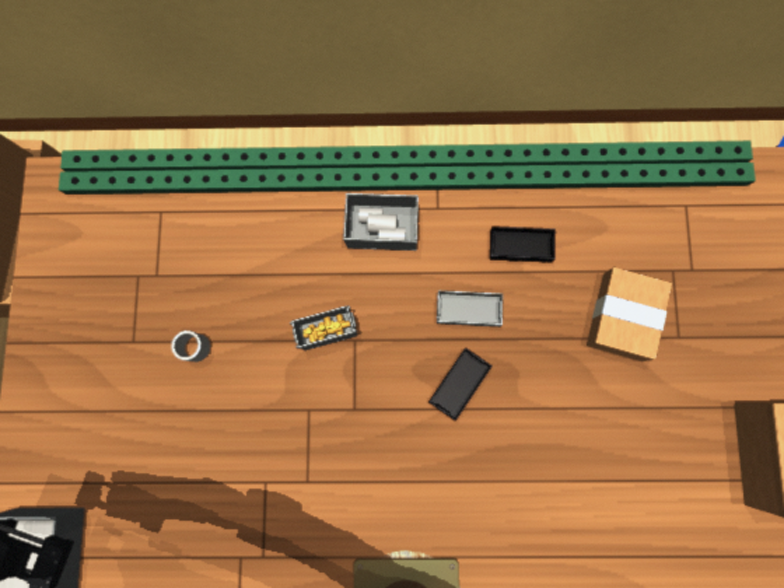

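View pics/scene0.png

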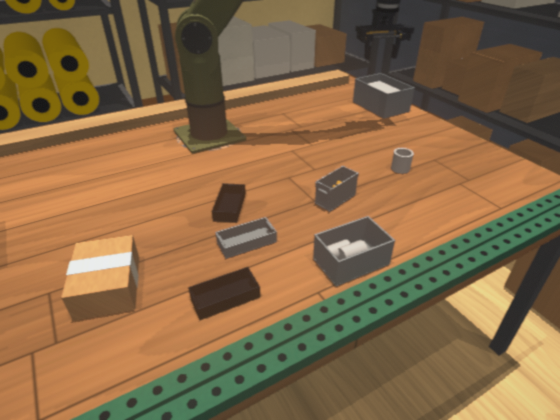

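Candidates in the top view: the grey open tray at (470,309), and black ones at (522,244) and (460,384). Only the grey one is grey plastic with its open side up and lies along y, so it is the lid. The narrow tub with brass is at (325,327), the wide tub at (382,222), the coupling at (187,346) and the carton at (634,314). I'll confirm with an enlarged crop.

```bash
python3 - <<'E'
from rig import env, viewer
import cv2,numpy as np,itertools
from scipy.spatial.transform import Rotation as R
b=viewer.read_camera("top")[:,:,::-1]
c=b[195:265,200:370]
cv2.imwrite("pics/crop0.png",cv2.resize(c,None,fx=4.7,fy=4.7,interpolation=cv2.INTER_CUBIC))
s=env.get_state();q=s["joint_positions"];T=R.from_rotvec(s["tcp_rot"]).as_matrix()
print(np.round(T,3))
for sg in itertools.product([1,-1],repeat=4):
    M=np.eye(3)
    for i in range(6):
        M=M@(R.from_euler('z',sg[i//2]*q[i]) if i%2==0 else R.from_euler('y',q[i])).as_matrix()
    M7=M@R.from_euler('z',sg[3]*q[6]).as_matrix()
    if M[:,2]@T[:,2]>.995: print(sg,np.round(M[:,2],3),np.round(T.T@M7,2).tolist())
E
```

```text
[[-0.95   0.313 -0.   ]
 [ 0.313  0.95  -0.001]
 [-0.    -0.001 -1.   ]]
(1, 1, 1, 1) [-0.     0.001 -1.   ] [[0.6, -0.8, 0.0], [0.8, 0.6, 0.0], [-0.0, -0.0, 1.0]]
(1, 1, 1, -1) [-0.     0.001 -1.   ] [[0.21, -0.98, 0.0], [0.98, 0.21, 0.0], [-0.0, 0.0, 1.0]]
(1, -1, -1, 1) [-0.001  0.001 -1.   ] [[0.91, -0.42, 0.0], [0.42, 0.91, 0.0], [-0.0, -0.0, 1.0]]
(1, -1, -1, -1) [-0.001  0.001 -1.   ] [[0.65, -0.76, 0.0], [0.76, 0.65, 0.0], [-0.0, -0.0, 1.0]]
(-1, 1, 1, 1) [-0.001 -0.001 -1.   ] [[0.07, 1.0, 0.0], [-1.0, 0.07, 0.0], [-0.0, -0.0, 1.0]]
(-1, 1, 1, -1) [-0.001 -0.001 -1.   ] [[0.48, 0.88, 0.0], [-0.88, 0.48, 0.0], [-0.0, -0.0, 1.0]]
(-1, -1, -1, 1) [-0.    -0.001 -1.   ] [[-0.42, 0.91, 0.0], [-0.91, -0.42, 0.0], [0.0, -0.0, 1.0]]
(-1, -1, -1, -1) [-0.    -0.001 -1.   ] [[0.0, 1.0, 0.0], [-1.0, 0.0, 0.0], [0.0, -0.0, 1.0]]
```

View pics/crop0.png

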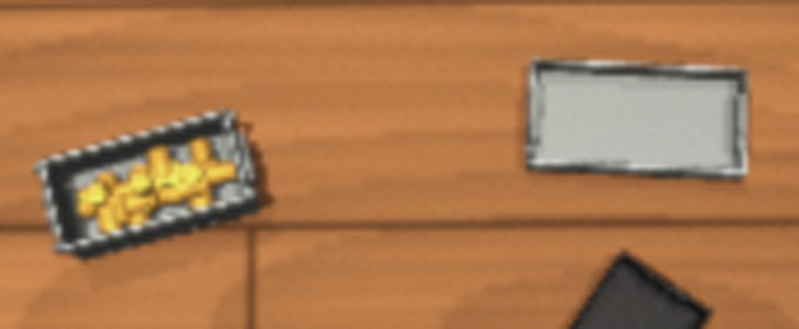

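The crop confirms it: the grey tray is open side up, with rim corners (530,62), (747,70), (745,177) and (528,168). The narrow tub is full of brass. Its rim corners are (38,164), (231,111), (262,203) and (65,252). The joint model matches with all roll axes negated.

```bash
cat > h.py <<'E'
from rig import env, viewer
import cv2,numpy as np
from scipy.spatial.transform import Rotation as R
from scipy.optimize import least_squares
LO=np.array([-3.01,-.46,-1.47,.13,-1,.04,-2.66]);HI=np.array([3.01,2.08,1.51,2.56,4.14,2.09,2.66])
L=[.285,.421,.314,.3]
def fk(q,L=None):
    L=L or globals()['L'];M=np.eye(3);p=np.zeros(3)
    for i in range(7):
        if i%2==0:
            p=p+M[:,2]*L[i//2] if i<6 else p
            M=M@R.from_euler('z',-q[i]).as_matrix()
        else: M=M@R.from_euler('y',q[i]).as_matrix()
    return p+M[:,2]*L[3], M@R.from_euler('z',-np.pi/2).as_matrix()
def ray(name,uv,z):
    c=viewer.camera_info(name);Rm=R.from_rotvec(c["rvec"]).as_matrix()
    d=Rm.T@np.array([(uv[0]-c["cx"])/c["fx"],(uv[1]-c["cy"])/c["fy"],1]);o=-Rm.T@c["tvec"]
    return (o+d*(z-o[2])/d[2])
def rect(name,uvs,z): # corners -> centre, side lengths, axes angles
    P=np.array([ray(name,u,z) for u in uvs])[:,:2]
    a=(P[1]+P[2]-P[0]-P[3])/2;b=(P[2]+P[3]-P[0]-P[1])/2
    return P.mean(0),np.linalg.norm(a),np.linalg.norm(b),np.arctan2(a[1],a[0]),np.arctan2(b[1],b[0])
def ik(p,Rm,q0,w=.02):
    f=lambda q:np.r_[(fk(q)[0]-p)*10,R.from_matrix(fk(q)[1].T@Rm).as_rotvec()*3,w*(q-q0)]
    r=least_squares(f,np.clip(q0,LO+.01,HI-.01),bounds=(LO,HI));return r.x,np.linalg.norm(r.fun[:6])
E
python3 - <<'E'
from h import *
s=env.get_state();q=s["joint_positions"]
p,M=fk(q);print(p,s["tool_pos"],np.round(M.T@R.from_rotvec(s["tcp_rot"]).as_matrix(),2).tolist())
import h
h.L[3]+=p[2]-s["tool_pos"][2];print(h.L)
o=lambda a:[(200+(x-2.35+.5)/4.7,195+(y-2.35+.5)/4.7) for x,y in a]
lid=rect("top",o([(530,62),(747,70),(745,177),(528,168)]),.034);print("lid",lid)
tub=rect("top",o([(38,164),(231,111),(262,203),(65,252)]),.075);print("tub",tub)
def tool(e,th,flip): # e unit horizontal
    z=np.r_[e*np.sin(th),-np.cos(th)];y=np.cross([0,0,1],np.r_[e,0])*flip
    return np.c_[np.cross(y,z),y,z]
for name,(c,_,_,a,_) ,zz in(("lid",lid,.1),("tub",tub,.09)):
  for se in(1,-1):
    e=se*np.array([np.cos(a),np.sin(a)])
    for fl in(1,-1):
      out=[];qq=np.array([-np.arctan2(c[1],c[0]),.7,0,1.5,0.1,.9,0])
      best=None
      for j7 in(-1.5,0,1.5):
        q1,er=ik(np.r_[c,zz],tool(e,0,fl),np.r_[qq[:6],j7])
        if best is None or er<best[1]:best=(q1,er)
      for sg in(1,-1):
        q1=best[0]
        for th in np.radians(np.arange(0,91,15)):
          z=tool(e,sg*th,fl)[:,2]
          q1,er=ik(np.r_[c,zz]+.008*z,tool(e,sg*th,fl),q1);out.append((sg*round(np.degrees(th)),round(er,2)))
      print(name,"e",np.round(e,2),"flip",fl,"bad:",[x for x in out if x[1]>.03], "q7",best[0][6].round(2))
E
```

```text
[0.11784841 0.49589194 0.11484283] [0.19578023 0.59306147 0.24910086] [[-1.0, -0.0, 0.0], [0.0, -1.0, 0.0], [0.0, 0.0, 1.0]]
[0.285, 0.421, 0.314, np.float64(0.1657419659499058)]
lid (array([ 0.59448448, -0.13382616]), np.float64(0.13282555845540742), np.float64(0.06608909687859267), np.float64(-1.6203253694210213), np.float64(3.0962870911080067))
tub (array([0.55321927, 0.15978388]), np.float64(0.11904955063508194), np.float64(0.05674966174344163), np.float64(-1.3218062881757457), np.float64(-2.817471767691308))
lid e [-0.05 -1.  ] flip 1 bad: [(60, np.float64(0.39)), (75, np.float64(0.81)), (90, np.float64(1.27))] q7 -2.66
lid e [-0.05 -1.  ] flip -1 bad: [] q7 0.11
lid e [0.05 1.  ] flip 1 bad: [] q7 0.11
lid e [0.05 1.  ] flip -1 bad: [(-60, np.float64(0.39)), (-75, np.float64(0.81)), (-90, np.float64(1.27))] q7 -2.66
tub e [ 0.25 -0.97] flip 1 bad: [(-45, np.float64(0.2)), (-60, np.float64(0.59)), (-75, np.float64(1.0)), (-90, np.float64(1.45))] q7 2.66
tub e [ 0.25 -0.97] flip -1 bad: [] q7 -0.06
tub e [-0.25  0.97] flip 1 bad: [] q7 -0.06
tub e [-0.25  0.97] flip -1 bad: [(45, np.float64(0.2)), (60, np.float64(0.59)), (75, np.float64(1.0)), (90, np.float64(1.45))] q7 2.66
```

```bash
sed -i "s/from_euler('z',-np.pi\/2)/from_euler('z',np.pi\/2)/" h.py; cat >> h.py <<'E'
def pose():
    s=env.get_state();return s["tool_pos"],R.from_rotvec(s["tcp_rot"]).as_matrix()
def tool(e,th,flip=-1): # approach: down tilted by th toward horizontal unit e; jaws across e
    e=np.asarray(e)/np.linalg.norm(e);z=np.r_[e*np.sin(th),-np.cos(th)];y=np.cross([0,0,1],np.r_[e,0])*flip
    return np.c_[np.cross(y,z),y,z]
def plan(p,Rm,n,f=88,start=None):
    p0,R0=start or pose();P,Q=np.array(p0),np.array(R0)
    rv=R.from_matrix(R0.T@Rm).as_rotvec();rows=[]
    for k in range(1,n+1):
        pt=p0+(p-p0)*k/n;Rt=R0@R.from_rotvec(rv*k/n).as_matrix()
        d=np.round(Q.T@(pt-P)*1000,0 if k<n else 1);w=np.round(R.from_matrix(Q.T@Rt).as_rotvec(),2 if k<n else 3)
        P=P+Q@d/1000;Q=Q@R.from_rotvec(w).as_matrix();rows.append([f]+[float(f"{v:g}") for v in np.r_[d,w]+0.0])
    for i in range(0,n,10):print(str(rows[i:i+10]).replace(".0,",",").replace(".0]","]"))
    return p,Rm
def at(g,e,th,flip=-1,back=.008): # TCP pose that puts the grasp point at g
    T=tool(e,th,flip);return np.asarray(g)+back*T[:,2],T
E
python3 - <<'E'
from h import *
p,T=at([.594,-.134,.2],[.047,1],0,-1);print(T)
plan(p,T,30)
E
```

```text
[[ 0.04694817  0.99889733  0.        ]
 [ 0.99889733 -0.04694817  0.        ]
 [ 0.         -0.         -1.        ]]
[[88, -20, -19, 2, 0, 0, 0.04], [88, -21, -18, 2, 0, 0, 0.05], [88, -22, -17, 2, 0, 0, 0.04], [88, -22, -16, 2, 0, 0, 0.04], [88, -23, -15, 2, 0, 0, 0.05], [88, -24, -14, 2, 0, 0, 0.04], [88, -25, -13, 2, 0, 0, 0.04], [88, -25, -12, 1, 0, 0, 0.05], [88, -25, -11, 2, 0, 0, 0.04], [88, -26, -10, 2, 0, 0, 0.04]]
[[88, -26, -8, 2, 0, 0, 0.05], [88, -27, -8, 2, 0, 0, 0.04], [88, -27, -6, 2, 0, 0, 0.04], [88, -27, -5, 2, 0, 0, 0.05], [88, -27, -4, 2, 0, 0, 0.04], [88, -28, -3, 2, 0, 0, 0.04], [88, -27, -2, 2, 0, 0, 0.05], [88, -28, 0, 2, 0, 0, 0.04], [88, -27, 1, 2, 0, 0, 0.04], [88, -28, 2, 2, 0, 0, 0.05]]
[[88, -27, 3, 2, 0, 0, 0.04], [88, -28, 4, 2, 0, 0, 0.04], [88, -27, 6, 1, 0, 0, 0.05], [88, -27, 7, 2, 0, 0, 0.04], [88, -26, 7, 2, 0, 0, 0.04], [88, -26, 9, 2, 0, 0, 0.05], [88, -26, 11, 2, 0, 0, 0.04], [88, -25, 11, 2, 0, 0, 0.04], [88, -25, 12, 2, 0, 0, 0.05], [88, -24, 13.6, 2, 0, 0.001, 0.039]]
```

arm_command:
  rows:
    - [88, -20, -19, 2, 0, 0, 0.04]
    - [88, -21, -18, 2, 0, 0, 0.05]
    - [88, -22, -17, 2, 0, 0, 0.04]
    - [88, -22, -16, 2, 0, 0, 0.04]
    - [88, -23, -15, 2, 0, 0, 0.05]
    - [88, -24, -14, 2, 0, 0, 0.04]
    - [88, -25, -13, 2, 0, 0, 0.04]
    - [88, -25, -12, 1, 0, 0, 0.05]
    - [88, -25, -11, 2, 0, 0, 0.04]
    - [88, -26, -10, 2, 0, 0, 0.04]

```text
time_s: 0.98
tool_pos: [0.3289, 0.3497, 0.2306]
tcp_rot: [-1.151, -2.923, -0.0]
contact_force: [0.6, -0.8, 0.5]
opening: 1.0
```

arm_command:
  rows:
    - [88, -26, -8, 2, 0, 0, 0.05]
    - [88, -27, -8, 2, 0, 0, 0.04]
    - [88, -27, -6, 2, 0, 0, 0.04]
    - [88, -27, -5, 2, 0, 0, 0.05]
    - [88, -27, -4, 2, 0, 0, 0.04]
    - [88, -28, -3, 2, 0, 0, 0.04]
    - [88, -27, -2, 2, 0, 0, 0.05]
    - [88, -28, 0, 2, 0, 0, 0.04]
    - [88, -27, 1, 2, 0, 0, 0.04]
    - [88, -28, 2, 2, 0, 0, 0.05]

```text
time_s: 1.82
tool_pos: [0.462, 0.1079, 0.2105]
tcp_rot: [-1.761, -2.601, -0.0]
contact_force: [-0.3, 0.7, 0.4]
opening: 1.0
```

```bash
python3 - <<'E'
from h import *
s=env.get_state();print(s["time_s"],s["joint_positions"].round(3).tolist(),s["tool_pos"],s["tcp_rot"])
im=viewer.read_camera("wrist")[:,:,::-1];cv2.imwrite("pics/w_raw1.png",im);np.save("w1.npy",np.r_[s["tool_pos"],s["tcp_rot"]])
E
```

```text
1.8167 [-0.305, 0.56, -0.033, 2.055, 0.034, 0.527, 0.018] [0.46200003 0.10788189 0.21052301] [-1.76131740e+00 -2.60098074e+00 -2.81891751e-06]
```

arm_command:
  rows:
    - [88, -27, 3, 2, 0, 0, 0.04]
    - [88, -28, 4, 2, 0, 0, 0.04]
    - [88, -27, 6, 1, 0, 0, 0.05]
    - [88, -27, 7, 2, 0, 0, 0.04]
    - [88, -26, 7, 2, 0, 0, 0.04]
    - [88, -26, 9, 2, 0, 0, 0.05]
    - [88, -26, 11, 2, 0, 0, 0.04]
    - [88, -25, 11, 2, 0, 0, 0.04]
    - [88, -25, 12, 2, 0, 0, 0.05]
    - [88, -24, 13.6, 2, 0, 0.001, 0.039]

```text
time_s: 2.7
tool_pos: [0.5944, -0.1344, 0.1914]
tcp_rot: [-2.274, -2.165, -0.001]
contact_force: [0.5, 0.1, 0.4]
opening: 0.997
```

```bash
python3 - <<'E'
from h import *
s=env.get_state();print(s["time_s"],s["joint_positions"].round(3).tolist(),s["tool_pos"],s["tcp_rot"])
im=viewer.read_camera("wrist")[:,:,::-1];cv2.imwrite("pics/w2.png",cv2.resize(im,(784,588),interpolation=cv2.INTER_CUBIC))
# fit link lengths
D=[([-1.218,.690,-.195,1.566,.157,.902,-.215],[.196,.593,.249]),(s["joint_positions"],s["tool_pos"])]
r=least_squares(lambda l:np.concatenate([fk(q,list(l))[0]-p for q,p in D]+[[.1*(l[0]-.3)]]),[.3,.45,.45,.25]);print("L",r.x.round(3),r.fun.round(4))
E
```

```text
2.7 [0.124, 0.738, 0.041, 1.679, -0.044, 0.726, 0.138] [ 0.59435978 -0.13442584  0.1913822 ] [-2.27422680e+00 -2.16541103e+00 -8.36444455e-04]
L [0.292 0.705 0.217 0.456] [-0.0239 -0.0034 -0.0038  0.0173  0.0497  0.0039 -0.0008]
```

View pics/w2.png

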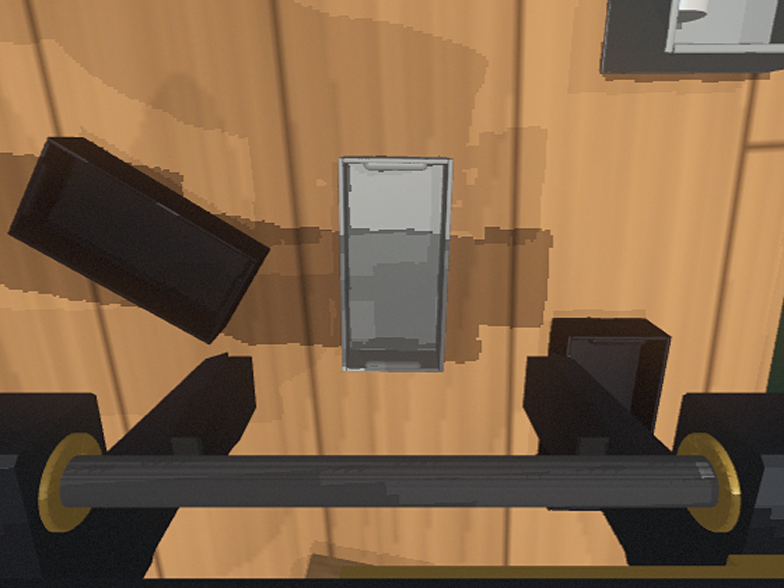

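The wrist view shows the grey lid upright under the camera, with corners (340,157), (453,157), (443,371) and (343,371) and beads visible at both ends. The black look-alikes are clear of the fingers' path.

```bash
python3 - <<'E'
from h import *
u=[( (x+.5)/1.4-.5,(y+.5)/1.4-.5) for x,y in [(340,157),(453,157),(443,371),(343,371)]]
print([ray("wrist",v,.034).round(4).tolist() for v in u]);print(rect("wrist",u,.034))
u=[(200+(x-2.35+.5)/4.7,195+(y-1.85)/4.7) for x,y in [(530,62),(747,70),(745,177),(528,168)]]
print([ray("top",v,.034).round(4).tolist() for v in u])
u=[((x+.5)/1.4-.5,(y+.5)/1.4-.5) for x,y in [(490,228),(554,229),(553,261),(490,261),(465,350),(491,366),(455,418),(430,404)]]
print([ray("top",v,.034).round(3).tolist() for v in u])
E
```

```text
[[0.5732, -0.0766, 0.034], [0.6373, -0.0803, 0.034], [0.6283, -0.2144, 0.034], [0.5635, -0.2105, 0.034]]
(array([ 0.60058445, -0.14547344]), np.float64(0.06461040557799397), np.float64(0.13428891354142095), np.float64(-0.05827392904803099), np.float64(-1.6404350630514664))
[[0.6307, -0.0687, 0.034], [0.6243, -0.202, 0.034], [0.5581, -0.1983, 0.034], [0.5649, -0.0663, 0.034]]
[[0.765, -0.182, 0.034], [0.761, -0.316, 0.034], [0.692, -0.31, 0.034], [0.693, -0.179, 0.034], [0.508, -0.122, 0.034], [0.476, -0.174, 0.034], [0.373, -0.099, 0.034], [0.401, -0.05, 0.034]]
```

```bash
cat >> h.py <<'E'
def greycorners(im,seed): # im BGR; quad of low-saturation blob around seed
    hsv=cv2.cvtColor(im,cv2.COLOR_BGR2HSV);m=((hsv[...,1]<60)&(hsv[...,2]>70)).astype(np.uint8)
    m=cv2.morphologyEx(m,cv2.MORPH_CLOSE,np.ones((5,5)));n,l=cv2.connectedComponents(m)
    b=(l==l[int(seed[1]),int(seed[0])]).astype(np.uint8)
    c=max(cv2.findContours(b,cv2.RETR_EXTERNAL,cv2.CHAIN_APPROX_NONE)[0],key=cv2.contourArea)
    h=cv2.convexHull(c);return cv2.approxPolyDP(h,.03*cv2.arcLength(h,True),True)[:,0]
E
python3 - <<'E'
from h import *
c=viewer.camera_info("wrist");print(env.get_state()["tool_pos"],c["tvec"])
im=viewer.read_camera("wrist")[:,:,::-1]
print(env.get_state()["tool_pos"],env.get_state()["dq"].round(3).tolist(),viewer.camera_info("wrist")["tvec"])
k=greycorners(im,(284,150));print(k.tolist());print([ray("wrist",v,.034).round(4).tolist() for v in k])
Rm=R.from_rotvec(c["rvec"]).as_matrix();print("cam",-Rm.T@c["tvec"],Rm[2])
im=viewer.read_camera("top")[:,:,::-1];k=greycorners(im,(336,221));print(k.tolist(),[ray("top",v,.034).round(4).tolist() for v in k])
E
```

```text
[ 0.59661536 -0.14164092  0.19130202] [-0.60460482 -0.1272329   0.29998067]
[ 0.59524128 -0.13922042  0.19126367] [-0.044, -0.027, -0.059, 0.072, -0.012, 0.001, -0.003] [-0.60243965 -0.12670894  0.30134734]
[[318, 103], [313, 256], [241, 256], [236, 103]]
[[0.6313, -0.0705, 0.034], [0.6241, -0.2026, 0.034], [0.5593, -0.199, 0.034], [0.5666, -0.067, 0.034]]
cam [ 0.60048512 -0.06667038  0.32664396] [-0.01322982 -0.29722316 -0.95471638]
[[559, 0], [559, 419], [36, 419], [0, 0]] [[1.2844, -0.8524, 0.034], [0.058, -0.7085, 0.034], [0.0592, 0.6866, 0.034], [1.323, 0.9269, 0.034]]
```

The arm overshoots a little and then settles. The settled wrist view and the top view agree: lid centre (0.595, -0.1345), long axis (0.054, 1). Next I'll grip 20 mm toward its -y end, tilted 15°.

```bash
python3 - <<'E'
from h import *
r=np.radians
e=np.array([-.054,-1])
s0=at([.594,-.134,.2],[.047,1],0,-1)
a=plan(*at([.594,-.1545,.085],e,r(-15),1),8,start=s0)
b=plan(*at([.594,-.1545,.024],e,r(-15),1),6,start=a)
E
```

```text
[[88, -2, 0, 14, 0, 0.03, 0], [88, -3, 0, 15, 0, 0.04, 0], [88, -3, 0, 14, 0, 0.03, 0], [88, -4, 0, 14, 0, 0.03, 0], [88, -4, 1, 14, 0, 0.03, 0], [88, -5, 0, 13, 0, 0.04, 0.01], [88, -5, 0, 14, 0, 0.03, 0], [88, -5.4, 0.1, 13.5, -0.001, 0.032, -0.003]]
[[88, -3, 0, 10, 0, 0, 0], [88, -2, 0, 10, 0, 0, 0], [88, -3, 0, 9, 0, 0, 0], [88, -3, 0, 10, 0, 0, 0], [88, -2, 0, 10, 0, 0, 0], [88, -2.8, 0, 9.9, 0, 0, 0]]
```

arm_command:
  rows:
    - [88, -2, 0, 14, 0, 0.03, 0]
    - [88, -3, 0, 15, 0, 0.04, 0]
    - [88, -3, 0, 14, 0, 0.03, 0]
    - [88, -4, 0, 14, 0, 0.03, 0]
    - [88, -4, 1, 14, 0, 0.03, 0]
    - [88, -5, 0, 13, 0, 0.04, 0.01]
    - [88, -5, 0, 14, 0, 0.03, 0]
    - [88, -5.4, 0.1, 13.5, 0, 0.032, -0.003]
    - [88, 0, 0, 0, 0, 0, 0]
    - [88, 0, 0, 0, 0, 0, 0]

```text
time_s: 3.68
tool_pos: [0.5933, -0.151, 0.0765]
tcp_rot: [-2.138, -2.025, -0.28]
contact_force: [-0.0, 0.6, 0.9]
opening: 1.002
```

arm_command:
  rows:
    - [88, -3, 0, 10, 0, 0, 0]
    - [88, -2, 0, 10, 0, 0, 0]
    - [88, -3, 0, 9, 0, 0, 0]
    - [88, -3, 0, 10, 0, 0, 0]
    - [88, -2, 0, 10, 0, 0, 0]
    - [88, -2.8, 0, 9.9, 0, 0, 0]
    - [88, 0, 0, 0, 0, 0, 0]
    - [88, 0, 0, 0, 0, 0, 0]
    - [60, 0, 0, 0, 0, 0, 0]
    - [60, 0, 0, 0, 0, 0, 0]
  newtons: 30

```text
time_s: 4.52
tool_pos: [0.5942, -0.1519, 0.0163]
tcp_rot: [-2.139, -2.027, -0.282]
contact_force: [0.3, -0.3, 0.3]
opening: 0.87
```

arm_command:
  rows:
    - [55, 0, 0, 0, 0, 0, 0]
    - [55, 0, 0, 0, 0, 0, 0]
    - [55, 0, 0, 0, 0, 0, 0]
    - [55, 0, 0, 0, 0, 0, 0]
    - [55, 0, 0, -5, 0, 0, 0]
    - [55, 0, 0, -10, 0, 0, 0]
    - [55, 0, 0, -10, 0, 0, 0]
    - [55, 0, 0, -10, 0, 0, 0]
    - [55, 0, 0, -10, 0, 0, 0]
    - [55, 0, 0, -10, 0, 0, 0]

```text
time_s: 5.35
tool_pos: [0.5936, -0.1666, 0.0705]
tcp_rot: [-2.14, -2.027, -0.282]
contact_force: [-0.3, -0.1, -0.3]
opening: 0.745
```

```bash
python3 - <<'E'
from h import *
r=np.radians
e=np.array([-.054,-1])
s=env.get_state();print(s["joint_positions"].round(2).tolist(),s["opening"]*88.1,R.from_matrix(tool(e,r(-15),1)).as_rotvec(),s["tool_pos"],s["tcp_rot"])
g,T=at([.594,-.1545,.024],e,r(-15),1);st=(g-.055*T[:,2],T)
print(st[0])
a=plan(*at([.59,-.14,.13],e,r(75),1),20,f=55,start=st)
b=plan(*at([.59,-.14,.088],e,r(75),1),8,f=55,start=a)
E
```

```text
[0.43, 0.96, -0.2, 1.64, -0.16, 0.63, 0.39] 65.61385317067435 [-2.14028292 -2.0278259  -0.28177359] [ 0.59359015 -0.16657387  0.07050957] [-2.1398159  -2.02697356 -0.28229897]
[ 0.59334407 -0.1666468   0.06939851]
[[55, 2, 0, -3, 0, -0.08, 0], [55, 1, 0, -2, 0, -0.08, 0], [55, 1, -1, -3, 0, -0.08, 0], [55, 1, 0, -3, 0, -0.07, 0], [55, 1, 0, -3, 0, -0.08, 0], [55, 1, 0, -3, 0, -0.08, 0], [55, 0, -1, -3, 0, -0.08, 0], [55, 0, 0, -3, 0, -0.08, 0], [55, 0, 0, -3, 0, -0.08, 0], [55, -1, 0, -3, 0, -0.08, 0]]
[[55, 0, -1, -3, 0, -0.07, 0], [55, -1, 0, -3, 0, -0.08, 0], [55, -1, 0, -3, 0, -0.08, 0], [55, -2, 0, -3, 0, -0.08, 0], [55, -1, -1, -2, 0, -0.08, 0], [55, -2, 0, -3, 0, -0.08, 0], [55, -2, 0, -2, 0, -0.08, 0], [55, -2, 0, -3, 0, -0.07, 0], [55, -2, -1, -2, 0, -0.08, 0], [55, -2.8, 0.2, -1.5, 0, -0.081, 0]]
[[55, 5, 0, 1, 0, 0, 0], [55, 5, 0, 2, 0, 0, 0], [55, 5, 0, 1, 0, 0, 0], [55, 5, 0, 1, 0, 0, 0], [55, 5, 0, 2, 0, 0, 0], [55, 5, 0, 1, 0, 0, 0], [55, 5, 0, 2, 0, 0, 0], [55, 5.6, 0, 0.9, 0, 0, 0]]
```

arm_command:
  rows:
    - [55, 2, 0, -3, 0, -0.08, 0]
    - [55, 1, 0, -2, 0, -0.08, 0]
    - [55, 1, -1, -3, 0, -0.08, 0]
    - [55, 1, 0, -3, 0, -0.07, 0]
    - [55, 1, 0, -3, 0, -0.08, 0]
    - [55, 1, 0, -3, 0, -0.08, 0]
    - [55, 0, -1, -3, 0, -0.08, 0]
    - [55, 0, 0, -3, 0, -0.08, 0]
    - [55, 0, 0, -3, 0, -0.08, 0]
    - [55, -1, 0, -3, 0, -0.08, 0]

```text
time_s: 6.18
tool_pos: [0.5927, -0.1558, 0.0995]
tcp_rot: [1.979, 1.876, -0.535]
contact_force: [-0.3, 0.1, -2.1]
opening: 0.745
```

arm_command:
  rows:
    - [55, 0, -1, -3, 0, -0.07, 0]
    - [55, -1, 0, -3, 0, -0.08, 0]
    - [55, -1, 0, -3, 0, -0.08, 0]
    - [55, -2, 0, -3, 0, -0.08, 0]
    - [55, -1, -1, -2, 0, -0.08, 0]
    - [55, -2, 0, -3, 0, -0.08, 0]
    - [55, -2, 0, -2, 0, -0.08, 0]
    - [55, -2, 0, -3, 0, -0.07, 0]
    - [55, -2, -1, -2, 0, -0.08, 0]
    - [55, -2.8, 0.2, -1.5, 0, -0.081, 0]

```text
time_s: 7.02
tool_pos: [0.5904, -0.1455, 0.1271]
tcp_rot: [1.444, 1.37, -1.107]
contact_force: [0.4, -0.1, -1.6]
opening: 0.746
```

```bash
python3 - <<'E'
from h import *
r=np.radians
e=np.array([-.054,-1])
a=viewer.read_camera("scene")[:,:,::-1]
s=env.get_state();p,T=pose();print(s["joint_positions"].round(2).tolist(),s["opening"]*88.1)
g,Tt=at([.59,-.14,.13],e,r(75),1);print(p-g,R.from_matrix(T.T@Tt).as_rotvec())
cv2.imwrite("pics/s3.png",cv2.resize(a[100:350,120:440],None,fx=2.4,fy=2.4,interpolation=cv2.INTER_CUBIC))
E
```

```text
[-0.81, 1.55, 1.03, 1.66, 0.17, 0.75, -0.51] 65.8750484062944
[ 0.00043567  0.00336098 -0.00514092] [0.00271709 0.00238053 0.00732506]
```

View pics/s3.png

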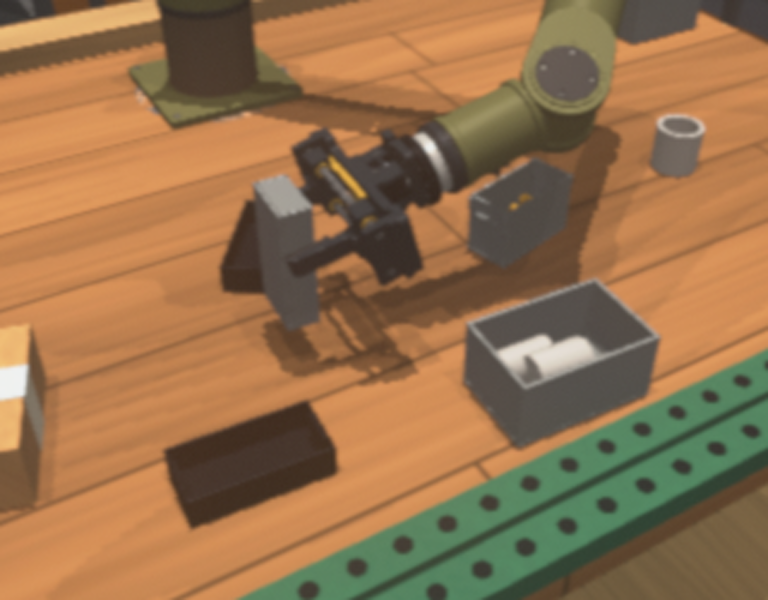

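The lid is standing in the gripper, with its face toward -y. The forearm is clear above the tub. I'll lower the lid.

arm_command:
  rows:
    - [55, 0, 0, 0, 0, 0, 0]
    - [55, 5, 0, 1, 0, 0, 0]
    - [55, 5, 0, 2, 0, 0, 0]
    - [55, 5, 0, 1, 0, 0, 0]
    - [55, 5, 0, 1, 0, 0, 0]
    - [55, 5, 0, 2, 0, 0, 0]
    - [55, 5, 0, 1, 0, 0, 0]
    - [55, 0, 0, 0, 0, 0, 0]
    - [55, 0, 0, 0, 0, 0, 0]
    - [55, 0, 0, 0, 0, 0, 0]

```text
time_s: 7.9
tool_pos: [0.5898, -0.1472, 0.0969]
tcp_rot: [1.445, 1.37, -1.109]
contact_force: [1.2, 0.6, -1.0]
opening: 0.742
```

```bash
python3 - <<'E'
from h import *
r=np.radians
e=np.array([-.054,-1])
s=env.get_state();p,T=pose();print(s["joint_positions"].round(2).tolist(),s["dq"].round(3).tolist(),s["contact_force"])
g=p-.008*T[:,2];print("grasp",g,R.from_matrix(T.T@tool(e,r(75),1)).as_rotvec())
E
```

```text
[-0.8, 1.59, 1.02, 1.64, 0.15, 0.75, -0.53] [-0.001, -0.003, 0.005, 0.002, 0.002, 0.002, -0.0] [ 1.2106564   0.59390595 -0.97963847]
grasp [ 0.59017197 -0.13947318  0.0990118 ] [-0.0001689  -0.00069463  0.00086765]
```

arm_command:
  rows:
    - [55, 5, 0, 1.3, 0, 0, 0]
    - [55, 5, 0, 1.3, 0, 0, 0]
    - [55, 0, 0, 0, 0, 0, 0]
    - [55, 0, 0, 0, 0, 0, 0]
    - [55, 1, 0, 0.25, 0, 0, 0]
    - [55, 0.5, 0, 0.12, 0, 0, 0]
    - [55, 0.5, 0, 0.12, 0, 0, 0]
    - [55, 0, 0, 0, 0, 0, 0]
    - [55, 0, 0, 0, 0, 0, 0]
    - [55, 0, 0, 0, 0, 0, 0]

```text
time_s: 8.73
tool_pos: [0.5897, -0.147, 0.0844]
tcp_rot: [1.445, 1.37, -1.109]
contact_force: [0.4, 0.5, -0.8]
opening: 0.746
```

arm_command:
  rows:
    - [55, 0.6, 0, 0.15, 0, 0, 0]
    - [55, 0, 0, 0, 0, 0, 0]
    - [55, 0.6, 0, 0.15, 0, 0, 0]
    - [55, 0, 0, 0, 0, 0, 0]
    - [55, 0, 0, 0, 0, 0, 0]
    - [55, 0, 0, 0, 0, 0, 0]
    - [55, 0, 0, 0, 0, 0, 0]
    - [55, 0, 0, 0, 0, 0, 0]
    - [55, 0, 0, 0, 0, 0, 0]
    - [55, 0, 0, 0, 0, 0, 0]

```text
time_s: 9.57
tool_pos: [0.5897, -0.147, 0.0833]
tcp_rot: [1.445, 1.37, -1.109]
contact_force: [-0.2, 1.0, 0.6]
opening: 0.747
```

arm_command:
  rows:
    - [70, 0, 0, 0, 0, 0, 0]
    - [80, 0, 0, 0, 0, 0, 0]
    - [88, 0, 0, 0, 0, 0, 0]
    - [88, 0, 0, 0, 0, 0, 0]
    - [88, 0, 0, 0, 0, 0, 0]
    - [88, 0, 0, -5, 0, 0, 0]
    - [88, 0, 0, -10, 0, 0, 0]
    - [88, 0, 0, -15, 0, 0, 0]
    - [88, 0, 0, -20, 0, 0, 0]
    - [88, 0, 0, -20, 0, 0, 0]

```text
time_s: 10.4
tool_pos: [0.5933, -0.0781, 0.1016]
tcp_rot: [1.445, 1.37, -1.109]
contact_force: [-0.3, -0.2, -0.7]
opening: 0.996
```

```bash
python3 - <<'E'
from h import *
r=np.radians
e=np.array([-.054,-1]);T=tool(e,r(75),1)
g=np.array([.5897,-.147,.0833]);st=(g-.07*T[:,2],T);print(st[0],pose()[0],env.get_state()["opening"])
a=plan(*at([.591,-.11,.24],e,r(15),1),14,start=st)
b=plan(*at([.589,-.19,.20],e,r(-30),1),6,start=a)
E
```

```text
[ 0.59334589 -0.07948356  0.10141733] [ 0.59331919 -0.07806994  0.10159469] 0.9961277552496728
[[88, -10, 0, 0, 0, 0.07, 0], [88, -9, 0, -1, 0, 0.08, 0], [88, -10, 0, -2, 0, 0.07, 0], [88, -9, 0, -2, 0, 0.08, 0], [88, -9, 0, -3, 0, 0.07, 0], [88, -9, 0, -4, 0, 0.08, 0], [88, -9, 0, -4, 0, 0.07, 0], [88, -8, 0, -5, 0, 0.08, 0], [88, -8, 0, -5, 0, 0.07, 0], [88, -7, 0, -6, 0, 0.08, 0]]
[[88, -7, -1, -7, 0, 0.07, 0], [88, -7, 0, -7, 0, 0.08, 0], [88, -6, 0, -8, 0, 0.07, 0], [88, -4.9, 0.3, -8, 0, 0.077, 0]]
[[88, -10, 0, 9, 0, 0.13, 0], [88, -12, 1, 9, 0, 0.13, 0], [88, -12, 0, 6, 0, 0.13, 0], [88, -13, 1, 5, 0, 0.13, 0], [88, -14, 0, 3, 0, 0.13, 0], [88, -13.5, 0.3, 1.7, 0, 0.135, 0]]
```

```bash
python3 - <<'E'
from h import *
r=np.radians
e=np.array([-.054,-1])
b=plan(*at([.589,-.19,.20],e,r(-30),1),13,start=at([.591,-.11,.24],e,r(15),1))
E
```

```text
[[88, -5, 0, 4, 0, 0.06, 0], [88, -5, 0, 4, 0, 0.06, 0], [88, -5, 1, 4, 0, 0.06, 0], [88, -5, 0, 4, 0, 0.06, 0], [88, -6, 0, 3, 0, 0.06, 0], [88, -6, 0, 3, 0, 0.06, 0], [88, -6, 0, 2, 0, 0.06, 0], [88, -6, 0, 2, 0, 0.06, 0], [88, -6, 1, 2, 0, 0.06, 0], [88, -6, 0, 1, 0, 0.06, 0]]
[[88, -7, 0, 1, 0, 0.06, 0], [88, -6, 0, 1, 0, 0.06, 0], [88, -6.6, 0.3, 0, 0, 0.065, 0]]
```

arm_command:
  rows:
    - [88, -10, 0, 0, 0, 0.07, 0]
    - [88, -9, 0, -1, 0, 0.08, 0]
    - [88, -10, 0, -2, 0, 0.07, 0]
    - [88, -9, 0, -2, 0, 0.08, 0]
    - [88, -9, 0, -3, 0, 0.07, 0]
    - [88, -9, 0, -4, 0, 0.08, 0]
    - [88, -9, 0, -4, 0, 0.07, 0]
    - [88, -8, 0, -5, 0, 0.08, 0]
    - [88, -8, 0, -5, 0, 0.07, 0]
    - [88, -7, 0, -6, 0, 0.08, 0]

```text
time_s: 11.23
tool_pos: [0.5923, -0.1018, 0.1952]
tcp_rot: [1.963, 1.863, -0.559]
contact_force: [-0.7, -0.3, -0.7]
opening: 0.999
```

arm_command:
  rows:
    - [88, -7, -1, -7, 0, 0.07, 0]
    - [88, -7, 0, -7, 0, 0.08, 0]
    - [88, -6, 0, -8, 0, 0.07, 0]
    - [88, -4.9, 0.3, -8, 0, 0.077, 0]
    - [88, -5, 0, 4, 0, 0.06, 0]
    - [88, -5, 0, 4, 0, 0.06, 0]
    - [88, -5, 1, 4, 0, 0.06, 0]
    - [88, -5, 0, 4, 0, 0.06, 0]
    - [88, -6, 0, 3, 0, 0.06, 0]
    - [88, -6, 0, 3, 0, 0.06, 0]

```text
time_s: 12.07
tool_pos: [0.5901, -0.1465, 0.2144]
tcp_rot: [-2.227, -2.112, -0.113]
contact_force: [0.0, -0.4, -0.2]
opening: 1.002
```

arm_command:
  rows:
    - [88, -6, 0, 2, 0, 0.06, 0]
    - [88, -6, 0, 2, 0, 0.06, 0]
    - [88, -6, 1, 2, 0, 0.06, 0]
    - [88, -6, 0, 1, 0, 0.06, 0]
    - [88, -7, 0, 1, 0, 0.06, 0]
    - [88, -6, 0, 1, 0, 0.06, 0]
    - [88, -6.6, 0.3, 0, 0, 0.065, 0]
    - [88, 0, 0, 0, 0, 0, 0]
    - [88, 0, 0, 0, 0, 0, 0]
    - [88, 0, 0, 0, 0, 0, 0]

```text
time_s: 12.9
tool_pos: [0.5896, -0.1847, 0.1933]
tcp_rot: [-1.981, -1.88, -0.53]
contact_force: [0.2, -0.2, 0.4]
opening: 1.0
```

```bash
python3 - <<'E'
from h import *
p,T=pose();s=env.get_state();print(s["joint_positions"].round(2).tolist(),p,p-.008*T[:,2],R.from_matrix(T.T@tool([-.054,-1],np.radians(-30),1)).as_rotvec())
im=viewer.read_camera("wrist")[:,:,::-1];t=viewer.read_camera("top")[:,:,::-1]
c=viewer.camera_info("wrist");np.savez("w4.npz",**c)
t=cv2.resize(t[180:260,200:400],(784,314),interpolation=cv2.INTER_CUBIC)
cv2.imwrite("pics/c4.png",np.vstack([cv2.resize(im[:280],(560,280)),cv2.resize(t,(560,224))]))
cv2.imwrite("pics/w4raw.png",im)
E
```

```text
[0.49, 0.87, -0.05, 1.49, -0.51, 1.06, 0.71] [ 0.58956621 -0.18470993  0.19332903] [ 0.58936375 -0.18870564  0.20025676] [-0.00166093 -0.00011832  0.00111131]
```

View pics/c4.png

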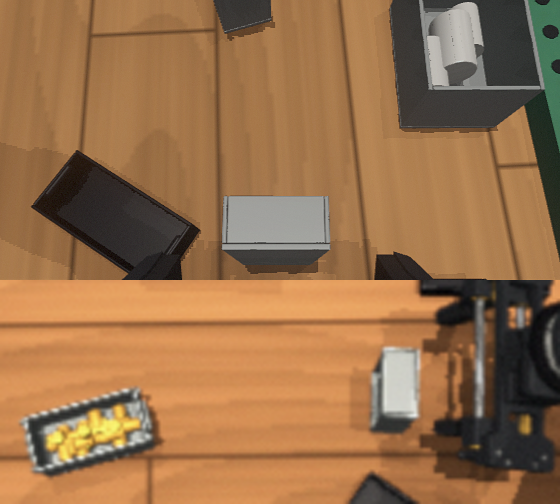

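The lid stands upright. Its end face in the wrist view is (222,197), (328,197), (330,244) and (222,244).

```bash
python3 - <<'E'
from h import *
r=np.radians
u=[(222.5,197),(328.5,197),(330,244.5),(222,244.5)]
print([ray("wrist",v,.134).round(4).tolist() for v in u]);R0=rect("wrist",u,.134);print(R0)
ang=R0[3]; e=np.array([np.sin(ang),-np.cos(ang)]);print(e)
g=np.r_[R0[0],.107]
st=at([.589,-.19,.20],[-.054,-1],r(-30),1)
p,T=at(g,e,r(-30),1)
a=plan(p-.05*T[:,2],T,5,start=st);plan(p,T,8,start=a)
E
```

```text
[[0.5582, -0.1293, 0.134], [0.6245, -0.1326, 0.134], [0.6229, -0.1624, 0.134], [0.5574, -0.1591, 0.134]]
(array([ 0.59077323, -0.14584285]), np.float64(0.06597614313196833), np.float64(0.02980494795713845), np.float64(-0.050929336885192196), np.float64(-1.6102266802949443))
[-0.05090732 -0.99870338]
[[88, -2, 0, 11, 0, 0, 0], [88, -1, 0, 10, 0, 0, 0], [88, -2, 0, 11, 0, 0, 0], [88, -2, 0, 10, 0, 0, 0], [88, -1.2, -0.5, 10.6, 0.002, 0, -0.003]]
[[88, 0, 0, 6, 0, 0, 0], [88, 0, 0, 6, 0, 0, 0], [88, 0, 0, 7, 0, 0, 0], [88, 0, 0, 6, 0, 0, 0], [88, 0, 0, 6, 0, 0, 0], [88, 0, 0, 7, 0, 0, 0], [88, 0, 0, 6, 0, 0, 0], [88, 0, 0, 6, 0, 0, 0]]
```

arm_command:
  rows:
    - [88, -2, 0, 11, 0, 0, 0]
    - [88, -1, 0, 10, 0, 0, 0]
    - [88, -2, 0, 11, 0, 0, 0]
    - [88, -2, 0, 10, 0, 0, 0]
    - [88, -1.2, -0.5, 10.6, 0.002, 0, -0.003]
    - [88, 0, 0, 0, 0, 0, 0]
    - [88, 0, 0, 0, 0, 0, 0]
    - [88, 0, 0, 6, 0, 0, 0]
    - [88, 0, 0, 6, 0, 0, 0]
    - [88, 0, 0, 7, 0, 0, 0]

```text
time_s: 13.83
tool_pos: [0.5905, -0.1576, 0.1266]
tcp_rot: [-1.98, -1.882, -0.53]
contact_force: [0.2, 0.0, -0.7]
opening: 0.996
```

arm_command:
  rows:
    - [88, 0, 0, 6, 0, 0, 0]
    - [88, 0, 0, 6, 0, 0, 0]
    - [88, 0, 0, 7, 0, 0, 0]
    - [88, 0, 0, 6, 0, 0, 0]
    - [88, 0, 0, 6, 0, 0, 0]
    - [88, 0, 0, 0, 0, 0, 0]
    - [88, 0, 0, 0, 0, 0, 0]
    - [70, 0, 0, 0, 0, 0, 0]
    - [60, 0, 0, 0, 0, 0, 0]
    - [55, 0, 0, 0, 0, 0, 0]

```text
time_s: 14.67
tool_pos: [0.5912, -0.1423, 0.1001]
tcp_rot: [-1.98, -1.882, -0.53]
contact_force: [-0.5, 0.0, -0.5]
opening: 0.796
```

arm_command:
  rows:
    - [55, 0, 0, 0, 0, 0, 0]
    - [55, 0, 0, 0, 0, 0, 0]
    - [55, 0, 0, 0, 0, 0, 0]
    - [55, 0, 0, 0, 0, 0, 0]
    - [55, 0, 0, 0, 0, 0, 0]
    - [55, 0, 0, 0, 0, 0, 0]
    - [55, 0, 0, 0, 0, 0, 0]
    - [55, 0, 0, 0, 0, 0, 0]
    - [55, 0, 0, 0, 0, 0, 0]
    - [55, 0, 0, 0, 0, 0, 0]

```text
time_s: 15.5
tool_pos: [0.5911, -0.1421, 0.1]
tcp_rot: [-1.98, -1.882, -0.53]
contact_force: [-0.7, -2.2, 4.2]
opening: 0.747
```

```bash
python3 - <<'E'
from h import *
p,T=pose();s=env.get_state();print(s["joint_positions"].round(2).tolist(),p,p-.008*T[:,2],s["opening"]*88.1,s["tcp_rot"],s["contact_force"])
E
```

```text
[0.46, 0.98, -0.1, 1.59, -0.56, 0.85, 0.77] [ 0.59109716 -0.14213315  0.10004203] [ 0.59090164 -0.14613049  0.10696901] 65.78707179409514 [-1.97962167 -1.88166575 -0.52982818] [-0.73456303 -2.16578709  4.20710301]
```

```bash
python3 - <<'E'
from h import *
r=np.radians
e=np.array([-.0509,-.9987]);st=at([.5908,-.1458,.107],e,r(-30),1)
a=plan(st[0]+[0,0,.015],st[1],3,f=55,start=st)
plan(*at([.57,.02,.26],[.10,-.995],r(-30),1),13,f=55,start=a)
E
```

```text
[[55, 3, 0, -4, 0, 0, 0], [55, 2, 0, -5, 0, 0, 0], [55, 2.5, 0, -4, 0, 0, 0]]
[[55, 16, -2, -3, 0.01, 0, -0.01], [55, 17, -2, -3, 0, 0, -0.01], [55, 16, -2, -3, 0.01, 0, -0.01], [55, 16, -2, -2, 0, 0, -0.01], [55, 17, -2, -3, 0.01, 0, -0.01], [55, 16, -2, -3, 0, 0, -0.01], [55, 16, -1, -3, 0.01, 0, -0.01], [55, 17, -1, -3, 0.01, 0, -0.01], [55, 16, -1, -2, 0, 0, -0.01], [55, 16, -1, -3, 0.01, 0, -0.01]]
[[55, 17, -1, -3, 0, 0, -0.01], [55, 16, -1, -3, 0.01, 0, -0.01], [55, 16.8, -0.3, -2.5, 0.006, 0, -0.011]]
```

arm_command:
  rows:
    - [55, 3, 0, -4, 0, 0, 0]
    - [55, 2, 0, -5, 0, 0, 0]
    - [55, 2.5, 0, -4, 0, 0, 0]
    - [55, 16, -2, -3, 0.01, 0, -0.01]
    - [55, 17, -2, -3, 0, 0, -0.01]
    - [55, 16, -2, -3, 0.01, 0, -0.01]
    - [55, 16, -2, -2, 0, 0, -0.01]
    - [55, 17, -2, -3, 0.01, 0, -0.01]
    - [55, 16, -2, -3, 0, 0, -0.01]
    - [55, 16, -1, -3, 0.01, 0, -0.01]

```text
time_s: 16.33
tool_pos: [0.5788, -0.0514, 0.1906]
tcp_rot: [-1.892, -1.953, -0.507]
contact_force: [0.6, -0.5, -1.0]
opening: 0.752
```

arm_command:
  rows:
    - [55, 17, -1, -3, 0.01, 0, -0.01]
    - [55, 16, -1, -2, 0, 0, -0.01]
    - [55, 16, -1, -3, 0.01, 0, -0.01]
    - [55, 17, -1, -3, 0, 0, -0.01]
    - [55, 16, -1, -3, 0.01, 0, -0.01]
    - [55, 16.8, -0.3, -2.5, 0.006, 0, -0.011]
    - [55, 0, 0, 0, 0, 0, 0]
    - [55, 0, 0, 0, 0, 0, 0]
    - [55, 0, 0, 0, 0, 0, 0]
    - [55, 0, 0, 0, 0, 0, 0]

```text
time_s: 17.17
tool_pos: [0.5695, 0.0224, 0.2521]
tcp_rot: [-1.82, -2.009, -0.484]
contact_force: [-0.5, -0.3, -1.5]
opening: 0.749
```

```bash
python3 - <<'E'
from h import *
p,T=pose();s=env.get_state();print(s["joint_positions"].round(2).tolist(),s["dq"].round(3).tolist(),p-.008*T[:,2],s["opening"]*88.1,R.from_matrix(T.T@tool([.1,-.995],np.radians(-30),1)).as_rotvec())
im=viewer.read_camera("wrist")[:,:,::-1];t=viewer.read_camera("top")[:,:,::-1]
cv2.imwrite("pics/w5.png",cv2.resize(im,(784,588),interpolation=cv2.INTER_CUBIC));cv2.imwrite("pics/t5raw.png",t)
E
```

```text
[0.21, 0.7, -0.12, 1.68, -0.54, 0.96, 0.58] [0.004, 0.005, -0.0, -0.0, -0.003, 0.003, -0.0] [0.56990297 0.01846407 0.2590544 ] 65.98246432855309 [-0.00208003  0.00027031 -0.00217571]
```

View pics/w5.png

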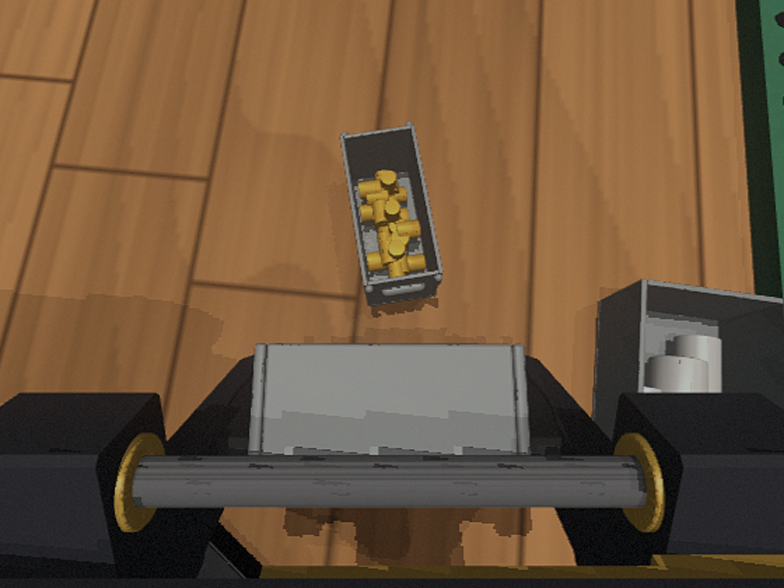

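```bash
python3 - <<'E'
from h import *
im=viewer.read_camera("wrist")[:,:,::-1]
cv2.imwrite("pics/w5c.png",cv2.resize(im[82:222,230:330],None,fx=4,fy=4,interpolation=cv2.INTER_CUBIC))
E
```

```text
(no output)
```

View pics/w5c.png

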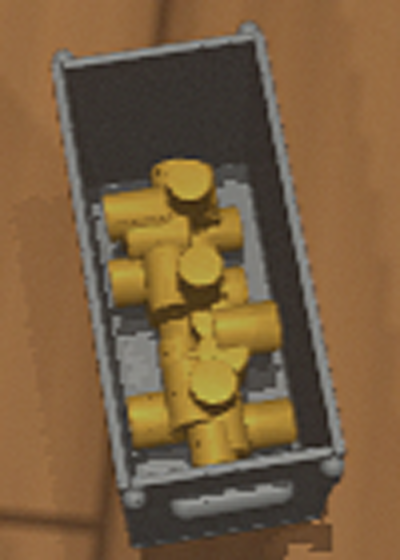

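The crop shows the tub rim's outer corners at (54,64), (263,38), (343,457) and (120,488), with the guide ribs just outside the ends.

```bash
python3 - <<'E'
from h import *
u=[(230+(x+.5)/4-.5,82+(y+.5)/4-.5) for x,y in [(54,64),(263,38),(343,457),(120,488)]]
print([ray("wrist",v,.075).round(4).tolist() for v in u]);w=rect("wrist",u,.075);print(w)
o=lambda a:[(200+(x+.5)/4.7-.5,195+(y+.5)/4.7-.5) for x,y in a]
t=rect("top",o([(38,164),(231,111),(262,203),(65,252)]),.075);print([ray("top",v,.075).round(4).tolist() for v in o([(38,164),(231,111),(262,203),(65,252)])]);print(t)
# check: lid end in the wrist view (bottom end now), and gripper-known lid pose
im=viewer.read_camera("top")[:,:,::-1];cv2.imwrite("pics/t5c.png",cv2.resize(im[215:255,200:265],None,fx=9,fy=9,interpolation=cv2.INTER_CUBIC))
E
```

```text
[[0.5145, 0.2085, 0.075], [0.5677, 0.2213, 0.075], [0.5969, 0.111, 0.075], [0.544, 0.098, 0.075]]
(array([0.55580217, 0.15967136]), np.float64(0.054578547657442855), np.float64(0.11426396594390054), np.float64(0.23814561922082295), np.float64(-1.3109551041773557))
[[0.5648, 0.2261, 0.075], [0.5955, 0.1115, 0.075], [0.5403, 0.0927, 0.075], [0.5123, 0.2088, 0.075]]
(array([0.55321927, 0.15978388]), np.float64(0.11904955063508194), np.float64(0.05674966174344163), np.float64(-1.3218062881757457), np.float64(-2.817471767691308))
```

View pics/t5c.png

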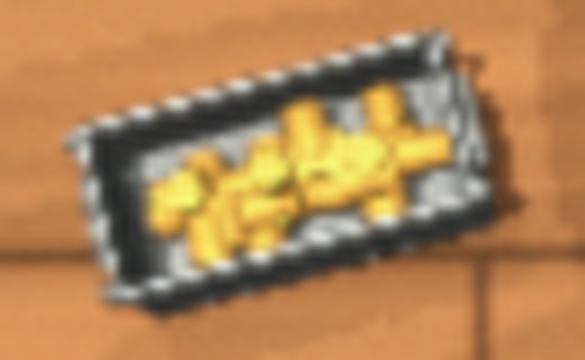

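```bash
python3 - <<'E'
from h import *
r=np.radians
st=at([.57,.02,.26],[.10,-.995],r(-30),1)
et=np.array([np.sin(.249),-np.cos(.249)]);c=np.array([.5553,.1597]);g=c-.04*et
a=plan(*at(np.r_[g,.19],et,r(60),1),20,f=55,start=st)
plan(*at(np.r_[g,.125],et,r(60),1),7,f=55,start=a)
E
```

```text
[[55, 6, 0, 7, 0, -0.08, -0.01], [55, 6, -1, 7, 0, -0.08, -0.01], [55, 7, 0, 6, -0.01, -0.08, 0], [55, 7, 0, 6, 0, -0.07, -0.01], [55, 7, 0, 5, 0, -0.08, -0.01], [55, 8, 0, 4, 0, -0.08, -0.01], [55, 8, 0, 4, 0, -0.08, -0.01], [55, 9, 0, 3, -0.01, -0.08, 0], [55, 9, 0, 2, 0, -0.08, -0.01], [55, 9, 0, 2, 0, -0.07, -0.01]]
[[55, 9, 1, 1, 0, -0.08, -0.01], [55, 9, 0, 1, -0.01, -0.08, -0.01], [55, 9, 0, -1, 0, -0.08, 0], [55, 9, 1, -1, 0, -0.08, -0.01], [55, 9, 0, -2, 0, -0.08, -0.01], [55, 9, 1, -2, 0, -0.07, -0.01], [55, 8, 1, -3, -0.01, -0.08, -0.01], [55, 8, 0, -4, 0, -0.08, 0], [55, 8, 1, -4, 0, -0.08, -0.01], [55, 7.9, 1.2, -5.5, -0.002, -0.078, -0.01]]
[[55, 8, 0, 5, 0, 0, 0], [55, 8, 0, 4, 0, 0, 0], [55, 8, 0, 5, 0, 0, 0], [55, 8, 0, 5, 0, 0, 0], [55, 8, 0, 4, 0, 0, 0], [55, 8, 0, 5, 0, 0, 0], [55, 8.3, 0, 4.5, 0, 0, 0]]
```

arm_command:
  rows:
    - [55, 6, 0, 7, 0, -0.08, -0.01]
    - [55, 6, -1, 7, 0, -0.08, -0.01]
    - [55, 7, 0, 6, -0.01, -0.08, 0]
    - [55, 7, 0, 6, 0, -0.07, -0.01]
    - [55, 7, 0, 5, 0, -0.08, -0.01]
    - [55, 8, 0, 4, 0, -0.08, -0.01]
    - [55, 8, 0, 4, 0, -0.08, -0.01]
    - [55, 9, 0, 3, -0.01, -0.08, 0]
    - [55, 9, 0, 2, 0, -0.08, -0.01]
    - [55, 9, 0, 2, 0, -0.07, -0.01]

```text
time_s: 18.2
tool_pos: [0.5579, 0.1093, 0.2197]
tcp_rot: [1.876, 2.233, -0.212]
contact_force: [-0.2, 0.8, -1.9]
opening: 0.744
```

arm_command:
  rows:
    - [55, 9, 1, 1, 0, -0.08, -0.01]
    - [55, 9, 0, 1, -0.01, -0.08, -0.01]
    - [55, 9, 0, -1, 0, -0.08, 0]
    - [55, 9, 1, -1, 0, -0.08, -0.01]
    - [55, 9, 0, -2, 0, -0.08, -0.01]
    - [55, 9, 1, -2, 0, -0.07, -0.01]
    - [55, 8, 1, -3, -0.01, -0.08, -0.01]
    - [55, 8, 0, -4, 0, -0.08, 0]
    - [55, 8, 1, -4, 0, -0.08, -0.01]
    - [55, 7.9, 1.2, -5.5, -0.002, -0.078, -0.01]

```text
time_s: 19.03
tool_pos: [0.5468, 0.1932, 0.1848]
tcp_rot: [1.344, 1.735, -0.78]
contact_force: [0.7, 0.5, -1.2]
opening: 0.744
```

arm_command:
  rows:
    - [55, 0, 0, 0, 0, 0, 0]
    - [55, 8, 0, 5, 0, 0, 0]
    - [55, 8, 0, 4, 0, 0, 0]
    - [55, 8, 0, 5, 0, 0, 0]
    - [55, 8, 0, 5, 0, 0, 0]
    - [55, 8, 0, 4, 0, 0, 0]
    - [55, 0, 0, 0, 0, 0, 0]
    - [55, 0, 0, 0, 0, 0, 0]
    - [55, 0, 0, 0, 0, 0, 0]
    - [55, 0, 0, 0, 0, 0, 0]

```text
time_s: 19.87
tool_pos: [0.5472, 0.1917, 0.1405]
tcp_rot: [1.348, 1.735, -0.778]
contact_force: [0.2, -1.1, -0.6]
opening: 0.749
```

```bash
python3 - <<'E'
from h import *
et=np.array([np.sin(.249),-np.cos(.249)])
p,T=pose();s=env.get_state();print(s["joint_positions"].round(2).tolist(),s["dq"].round(3).tolist(),p-.008*T[:,2],p-.008*T[:,2]+.04*np.r_[et,0],s["opening"]*88.1,R.from_matrix(T.T@tool(et,np.radians(60),1)).as_rotvec())
im=viewer.read_camera("scene")[:,:,::-1];w=viewer.read_camera("wrist")[:,:,::-1]
cv2.imwrite("pics/s6.png",np.hstack([cv2.resize(im[90:270,260:440],(400,400),interpolation=cv2.INTER_CUBIC),cv2.resize(w,(400,300))[:, :].copy() if 0 else cv2.copyMakeBorder(cv2.resize(w,(400,300)),0,100,0,0,cv2.BORDER_CONSTANT)]))
cv2.imwrite("pics/w6raw.png",w)
E
```

```text
[-1.2, 1.27, 0.79, 1.59, 0.2, 0.97, -0.58] [-0.002, -0.002, 0.001, -0.001, -0.001, 0.0, -0.001] [0.54550105 0.19836164 0.14450225] [0.55535845 0.15959526 0.14450225] 66.01960694516328 [ 0.00035591 -0.00074956  0.00102975]
```

View pics/s6.png

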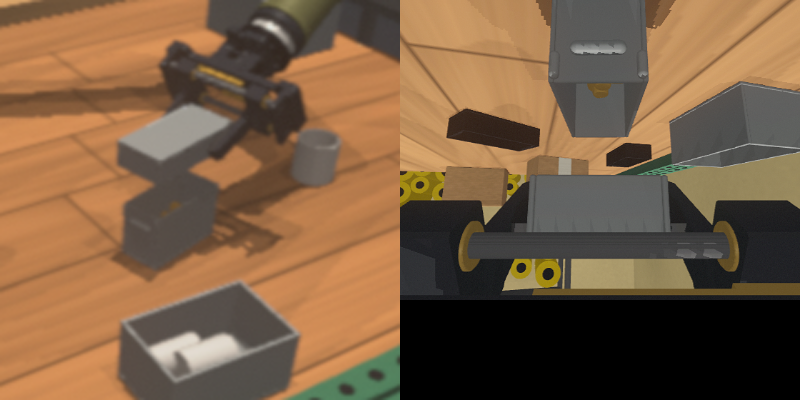

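The lid is right way up above the tub and looks aligned in both views: the tub's end is at columns 552–645 and the lid's end at 530–668, both centred near 598. I'll check this numerically.

```bash
cat >> h.py <<'E'
def proj(name,P):
    c=viewer.camera_info(name);K=np.array([[c["fx"],0,c["cx"]],[0,c["fy"],c["cy"]],[0,0,1]])
    return cv2.projectPoints(np.asarray(P,float).reshape(-1,1,3),c["rvec"],c["tvec"],K,None)[0][:,0]
E
python3 - <<'E'
from h import *
im=cv2.imread("pics/w6raw.png");S=cv2.cvtColor(im,cv2.COLOR_BGR2HSV)[...,1]
et=np.array([np.sin(.249),-np.cos(.249)]);ex=np.array([np.cos(.249),np.sin(.249)]);c=np.array([.5553,.1597])
for z in(.03,.045,.06,.075):
    P=[np.r_[c-.058*et+sx*.028*ex,z] for sx in(-1,1)];u=proj("wrist",P)
    row=int(round(u[:,1].mean())); print(z,u.round(1).tolist(),end=" ")
    if 0<=row<420:
        k=np.where(S[row,150:420]<70)[0]+150;runs=np.split(k,np.where(np.diff(k)>1)[0]+1);print([(q[0],q[-1]) for q in runs if len(q)>25])
P=[np.r_[c+.058*et+sx*.028*ex,.075] for sx in(-1,1)]+[np.r_[c-.058*et,.055]];print("far rim, catch",proj("wrist",P).round(1).tolist())
# lid end top/bottom edge predicted
g=np.array([.5454,.1985,.1445]);lc=g+.04*np.r_[et,0]
P=[lc+np.r_[-.067*et+sx*.033*ex,-.017] for sx in(-1,1)];print("lid near mouth corners",proj("wrist",P).round(1).tolist())
for row in(255,270):
    k=np.where(S[row]<70)[0];print(row,[(q[0],q[-1]) for q in np.split(k,np.where(np.diff(k)>1)[0]+1) if len(q)>25])
for col in(230,278,320):
    k=S[60:260,col].astype(int);print(col,[(60+i,k[i],k[i+1]) for i in range(199) if abs(k[i+1]-k[i])>25])
E
```

```text
0.03 [[212.9, 15.9], [344.8, 16.0]] [(np.int64(212), np.int64(343))]
0.045 [[211.4, 46.7], [346.3, 46.8]] [(np.int64(211), np.int64(344))]
0.06 [[209.8, 79.0], [347.9, 79.1]] [(np.int64(209), np.int64(346))]
0.075 [[208.2, 112.8], [349.6, 112.9]] [(np.int64(208), np.int64(347))]
far rim, catch [[239.0, 191.5], [317.4, 191.6], [278.9, 68.1]]
lid near mouth corners [[181.2, 241.9], [376.5, 242.0]]
255 [(np.int64(177), np.int64(380))]
270 [(np.int64(160), np.int64(395))]
230 [(164, np.int64(17), np.int64(52)), (165, np.int64(52), np.int64(99)), (220, np.int64(140), np.int64(34)), (244, np.int64(32), np.int64(6))]
278 [(115, np.int64(3), np.int64(52)), (116, np.int64(52), np.int64(165)), (136, np.int64(160), np.int64(77)), (137, np.int64(77), np.int64(5)), (191, np.int64(3), np.int64(108)), (244, np.int64(128), np.int64(13))]
320 [(186, np.int64(9), np.int64(57)), (187, np.int64(57), np.int64(115)), (199, np.int64(131), np.int64(96)), (202, np.int64(61), np.int64(114)), (203, np.int64(114), np.int64(82)), (220, np.int64(54), np.int64(108)), (224, np.int64(105), np.int64(75)), (230, np.int64(87), np.int64(114)), (231, np.int64(114), np.int64(78)), (233, np.int64(72), np.int64(132)), (236, np.int64(132), np.int64(85)), (244, np.int64(71), np.int64(12))]
```

Predicted and observed edges agree within about 0.5 mm. I'll lower the lid.

arm_command:
  rows:
    - [55, 6, 0, 3.5, 0, 0, 0]
    - [55, 7, 0, 4, 0, 0, 0]
    - [55, 7, 0, 4, 0, 0, 0]
    - [55, 7, 0, 4, 0, 0, 0]
    - [55, 6, 0, 3.5, 0, 0, 0]
    - [55, 5, 0, 2.9, 0, 0, 0]
    - [55, 0, 0, 0, 0, 0, 0]
    - [55, 2, 0, 1.2, 0, 0, 0]
    - [55, 2, 0, 1.1, 0, 0, 0]
    - [55, 0, 0, 0, 0, 0, 0]

```text
time_s: 20.8
tool_pos: [0.5468, 0.1918, 0.0912]
tcp_rot: [1.347, 1.736, -0.779]
contact_force: [-0.4, -0.9, 0.2]
opening: 0.746
```

arm_command:
  rows:
    - [55, 2, 0, 1.2, 0, 0, 0]
    - [55, 2, 0, 1.1, 0, 0, 0]
    - [55, 2, 0, 1.2, 0, 0, 0]
    - [55, 2, 0, 1.1, 0, 0, 0]
    - [55, 0, 0, 0, 0, 0, 0]
    - [55, 0, 0, 0, 0, 0, 0]
    - [55, 0, 0, 0, 0, 0, 0]
    - [55, 0, 0, 0, 0, 0, 0]
    - [55, 0, 0, 0, 0, 0, 0]
    - [55, 0, 0, 0, 0, 0, 0]

```text
time_s: 21.63
tool_pos: [0.5468, 0.1919, 0.0821]
tcp_rot: [1.347, 1.736, -0.779]
contact_force: [-0.7, 1.0, -1.4]
opening: 0.748
```

```bash
python3 - <<'E'
from h import *
et=np.array([np.sin(.249),-np.cos(.249)])
p,T=pose();s=env.get_state();print(s["dq"].round(3).tolist(),p-.008*T[:,2]+.04*np.r_[et,0],s["opening"]*88.1,R.from_matrix(T.T@tool(et,np.radians(60),1)).as_rotvec(),s["contact_force"])
E
```

```text
[0.0, -0.0, -0.001, 0.002, 0.001, -0.002, 0.0] [0.55494977 0.15988219 0.08607041] 65.88097320570822 [ 0.0002056  -0.00102696  0.0020638 ] [-0.71787661  1.04200473 -1.40202167]
```

The skirt is already 6 mm over the rim with no force. I'll continue down to the catches.

arm_command:
  rows:
    - [55, 2, 0, 1.2, 0, 0, 0]
    - [55, 2, 0, 1.1, 0, 0, 0]
    - [55, 2, 0, 1.2, 0, 0, 0]
    - [55, 1.5, 0, 0.9, 0, 0, 0]
    - [55, 0, 0, 0, 0, 0, 0]
    - [55, 1, 0, 0.6, 0, 0, 0]
    - [55, 0, 0, 0, 0, 0, 0]
    - [55, 1, 0, 0.6, 0, 0, 0]
    - [55, 0, 0, 0, 0, 0, 0]
    - [55, 0, 0, 0, 0, 0, 0]

```text
time_s: 22.47
tool_pos: [0.547, 0.192, 0.0714]
tcp_rot: [1.347, 1.736, -0.778]
contact_force: [-1.4, 5.1, 1.5]
opening: 0.748
```

Contact with the catches. I'll release, back off, and bring the tool vertical with the fingers shut for pressing.

arm_command:
  rows:
    - [68, 0, 0, 0, 0, 0, 0]
    - [75, 0, 0, 0, 0, 0, 0]
    - [88, 0, 0, 0, 0, 0, 0]
    - [88, 0, 0, 0, 0, 0, 0]
    - [88, 0, 0, 0, 0, 0, 0]
    - [88, 0, 0, -5, 0, 0, 0]
    - [88, 0, 0, -15, 0, 0, 0]
    - [88, 0, 0, -20, 0, 0, 0]
    - [88, 0, 0, -25, 0, 0, 0]
    - [88, 0, 0, -25, 0, 0, 0]

```text
time_s: 23.3
tool_pos: [0.5271, 0.2677, 0.1168]
tcp_rot: [1.347, 1.735, -0.78]
contact_force: [0.1, 0.1, -0.2]
opening: 0.995
```

```bash
python3 - <<'E'
from h import *
r=np.radians;et=np.array([np.sin(.249),-np.cos(.249)]);c=np.array([.5551,.1598])
p,T=pose();print(p,env.get_state()["contact_force"])
st=(np.array([.547,.192,.0714])-.09*tool(et,r(60),1)[:,2],tool(et,r(60),1));print(st[0])
# tips 11 mm ahead of TCP; lid top at ~.0915 -> TCP at .0915+.011
a=plan(np.r_[c-.047*et,.15],tool(et,0,1),14,f=0,start=st)
b=plan(np.r_[c-.047*et,.108],a[1],5,f=0,start=a)
E
```

```text
[0.52710442 0.267689   0.11684831] [ 0.07644801  0.07415109 -0.2189644 ]
[0.5277923  0.26753849 0.1164    ]
[[0, -4, 0, 3, 0, 0.07, 0], [0, -5, 0, 2, 0, 0.08, 0], [0, -5, 0, 2, 0, 0.07, 0], [0, -5, 0, 2, 0, 0.08, 0], [0, -5, 0, 1, 0, 0.07, 0], [0, -5, 0, 1, 0, 0.08, 0], [0, -5, 0, 1, 0, 0.07, 0], [0, -5, 0, 0, 0, 0.08, 0], [0, -5, 0, 0, 0, 0.07, 0], [0, -5, 0, 0, 0, 0.08, 0]]
[[0, -5, 0, -1, 0, 0.07, 0], [0, -5, 0, -2, 0, 0.08, 0], [0, -5, 0, -1, 0, 0.07, 0], [0, -5, -0.1, -2.5, 0, 0.077, 0]]
[[0, 0, 0, 8, 0, 0, 0], [0, 0, 0, 9, 0, 0, 0], [0, 0, 0, 8, 0, 0, 0], [0, 0, 0, 9, 0, 0, 0], [0, 0, 0, 8, 0, 0, 0]]
```

arm_command:
  rows:
    - [0, -4, 0, 3, 0, 0.07, 0]
    - [0, -5, 0, 2, 0, 0.08, 0]
    - [0, -5, 0, 2, 0, 0.07, 0]
    - [0, -5, 0, 2, 0, 0.08, 0]
    - [0, -5, 0, 1, 0, 0.07, 0]
    - [0, -5, 0, 1, 0, 0.08, 0]
    - [0, -5, 0, 1, 0, 0.07, 0]
    - [0, -5, 0, 0, 0, 0.08, 0]
    - [0, -5, 0, 0, 0, 0.07, 0]
    - [0, -5, 0, 0, 0, 0.08, 0]

```text
time_s: 24.13
tool_pos: [0.5389, 0.2233, 0.1404]
tcp_rot: [1.777, 2.29, -0.263]
contact_force: [-0.0, -0.6, 0.1]
opening: 0.271
```

arm_command:
  rows:
    - [0, -5, 0, -1, 0, 0.07, 0]
    - [0, -5, 0, -2, 0, 0.08, 0]
    - [0, -5, 0, -1, 0, 0.07, 0]
    - [0, -5, 0, -2.5, 0, 0.077, 0]
    - [0, 0, 0, 8, 0, 0, 0]
    - [0, 0, 0, 9, 0, 0, 0]
    - [0, 0, 0, 8, 0, 0, 0]
    - [0, 0, 0, 9, 0, 0, 0]
    - [0, 0, 0, 0, 0, 0, 0]
    - [0, 0, 0, 0, 0, 0, 0]

```text
time_s: 24.97
tool_pos: [0.5421, 0.2066, 0.1143]
tcp_rot: [-1.922, -2.482, 0.006]
contact_force: [-0.1, -0.3, 0.6]
opening: 0.004
```

```bash
python3 - <<'E'
from h import *
et=np.array([np.sin(.249),-np.cos(.249)])
p,T=pose();s=env.get_state();print(p,R.from_matrix(T.T@tool(et,0,1)).as_rotvec(),s["opening"],s["contact_force"],s["joint_positions"].round(2).tolist())
im=viewer.read_camera("scene")[:,:,::-1];w=viewer.read_camera("wrist")[:,:,::-1]
cv2.imwrite("pics/s7.png",np.hstack([cv2.resize(im[150:240,290:380],(400,400),interpolation=cv2.INTER_CUBIC),cv2.resize(w[:400,80:480],(400,400))]))
E
```

```text
[0.54207554 0.20662901 0.11425698] [-0.00435364  0.00033039  0.00425947] 0.0039016382531991585 [-0.05361182 -0.32874303  0.64699396] [-0.52, 0.83, 0.12, 1.82, -0.19, 0.51, -0.01]
```

View pics/s7.png

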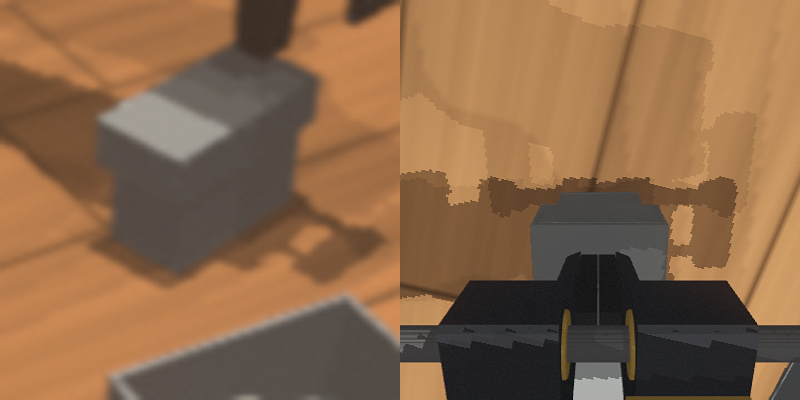

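The lid sits level on the catches. I'll press the +y end first.

arm_command:
  rows:
    - [0, 0, 0, 6, 0, 0, 0]
    - [0, 0, 0, 5, 0, 0, 0]
    - [0, 0, 0, 2, 0, 0, 0]
    - [0, 0, 0, 1.5, 0, 0, 0]
    - [0, 0, 0, 1.5, 0, 0, 0]
    - [0, 0, 0, 1.5, 0, 0, 0]
    - [0, 0, 0, 1.5, 0, 0, 0]
    - [0, 0, 0, 0, 0, 0, 0]
    - [0, 0, 0, 0, 0, 0, 0]
    - [0, 0, 0, 0, 0, 0, 0]

```text
time_s: 25.9
tool_pos: [0.5433, 0.2043, 0.0964]
tcp_rot: [-1.927, -2.48, 0.003]
contact_force: [0.0, -0.3, -0.0]
opening: 0.005
```

arm_command:
  rows:
    - [0, 0, 0, 1, 0, 0, 0]
    - [0, 0, 0, 1, 0, 0, 0]
    - [0, 0, 0, 0, 0, 0, 0]
    - [0, 0, 0, 0, 0, 0, 0]
    - [0, 0, 0, 0, 0, 0, 0]
    - [0, 0, 0, 0, 0, 0, 0]
    - [0, 0, 0, 0, 0, 0, 0]
    - [0, 0, 0, 0, 0, 0, 0]
    - [0, 0, 0, 0, 0, 0, 0]
    - [0, 0, 0, 0, 0, 0, 0]

```text
time_s: 26.73
tool_pos: [0.5434, 0.205, 0.0947]
tcp_rot: [-1.926, -2.48, 0.002]
contact_force: [-0.4, 0.3, -0.3]
opening: 0.006
```

arm_command:
  rows:
    - [0, 0, 0, 1, 0, 0, 0]
    - [0, 0, 0, 1, 0, 0, 0]
    - [0, 0, 0, 1, 0, 0, 0]
    - [0, 0, 0, 0, 0, 0, 0]
    - [0, 0, 0, 0, 0, 0, 0]
    - [0, 0, 0, 1, 0, 0, 0]
    - [0, 0, 0, 1, 0, 0, 0]
    - [0, 0, 0, 0, 0, 0, 0]
    - [0, 0, 0, 0, 0, 0, 0]
    - [0, 0, 0, 0, 0, 0, 0]

```text
time_s: 27.57
tool_pos: [0.5436, 0.205, 0.0923]
tcp_rot: [-1.927, -2.48, -0.0]
contact_force: [-5.4, -0.6, 22.0]
opening: 0.007
```

22 N at a tip height of 0.081 means a hard stop at that end. Now the -y end.

arm_command:
  rows:
    - [0, 0, 0, -10, 0, 0, 0]
    - [0, 0, 0, -14, 0, 0, 0]
    - [0, -19, 0, 0, 0, 0, 0]
    - [0, -19, 0, 0, 0, 0, 0]
    - [0, -19, 0, 0, 0, 0, 0]
    - [0, -19, 0, 0, 0, 0, 0]
    - [0, -18, 0, 0, 0, 0, 0]
    - [0, 0, 0, 0, 0, 0, 0]
    - [0, 0, 0, 2, 0, 0, 0]
    - [0, 0, 0, 0, 0, 0, 0]

```text
time_s: 28.4
tool_pos: [0.5662, 0.1153, 0.1113]
tcp_rot: [-1.924, -2.48, 0.001]
contact_force: [-0.2, 0.4, -0.1]
opening: 0.005
```

arm_command:
  rows:
    - [0, 0, 0, 4, 0, 0, 0]
    - [0, 0, 0, 3, 0, 0, 0]
    - [0, 0, 0, 2, 0, 0, 0]
    - [0, 0, 0, 1, 0, 0, 0]
    - [0, 0, 0, 1, 0, 0, 0]
    - [0, 0, 0, 1, 0, 0, 0]
    - [0, 0, 0, 0, 0, 0, 0]
    - [0, 0, 0, 0, 0, 0, 0]
    - [0, 0, 0, 0, 0, 0, 0]
    - [0, 0, 0, 0, 0, 0, 0]

```text
time_s: 29.23
tool_pos: [0.5673, 0.1137, 0.1002]
tcp_rot: [1.927, 2.481, -0.001]
contact_force: [-0.7, -0.2, 5.8]
opening: 0.002
```

arm_command:
  rows:
    - [0, 0, 0, 1, 0, 0, 0]
    - [0, 0, 0, 1, 0, 0, 0]
    - [0, 0, 0, 1, 0, 0, 0]
    - [0, 0, 0, 1, 0, 0, 0]
    - [0, 0, 0, 1, 0, 0, 0]
    - [0, 0, 0, 1, 0, 0, 0]
    - [0, 0, 0, 0, 0, 0, 0]
    - [0, 0, 0, 0, 0, 0, 0]
    - [0, 0, 0, 0, 0, 0, 0]
    - [0, 0, 0, 0, 0, 0, 0]

```text
time_s: 30.07
tool_pos: [0.5666, 0.1141, 0.0936]
tcp_rot: [-1.926, -2.48, 0.002]
contact_force: [0.2, 0.2, -0.3]
opening: 0.0
```

arm_command:
  rows:
    - [0, 0, 0, 1, 0, 0, 0]
    - [0, 0, 0, 1, 0, 0, 0]
    - [0, 0, 0, 0, 0, 0, 0]
    - [0, 0, 0, 0, 0, 0, 0]
    - [0, 0, 0, 1, 0, 0, 0]
    - [0, 0, 0, 0, 0, 0, 0]
    - [0, 0, 0, 0, 0, 0, 0]
    - [0, 0, 0, 0, 0, 0, 0]
    - [0, 0, 0, 0, 0, 0, 0]
    - [0, 0, 0, 0, 0, 0, 0]

```text
time_s: 30.9
tool_pos: [0.5667, 0.1139, 0.0907]
tcp_rot: [-1.926, -2.48, 0.002]
contact_force: [0.3, 1.2, -0.1]
opening: 0.005
```

arm_command:
  rows:
    - [0, 0, 0, 1, 0, 0, 0]
    - [0, 0, 0, 0, 0, 0, 0]
    - [0, 0, 0, 1, 0, 0, 0]
    - [0, 0, 0, 1, 0, 0, 0]
    - [0, 0, 0, 0, 0, 0, 0]
    - [0, 0, 0, 0, 0, 0, 0]
    - [0, 0, 0, 0, 0, 0, 0]
    - [0, 0, 0, 0, 0, 0, 0]
    - [0, 0, 0, 0, 0, 0, 0]
    - [0, 0, 0, 0, 0, 0, 0]

```text
time_s: 31.73
tool_pos: [0.5668, 0.1139, 0.0904]
tcp_rot: [-1.927, -2.48, -0.0]
contact_force: [-4.5, -1.3, 23.2]
opening: 0.007
```

Hard stop at a tip height of 0.0794, against 0.079 when home. I'll re-press the +y end to check it is home too.

arm_command:
  rows:
    - [0, 0, 0, -8, 0, 0, 0]
    - [0, 0, 0, -8, 0, 0, 0]
    - [0, 20, 0, 0, 0, 0, 0]
    - [0, 20, 0, 0, 0, 0, 0]
    - [0, 20, 0, 0, 0, 0, 0]
    - [0, 20, 0, 0, 0, 0, 0]
    - [0, 16, 0, 0, 0, 0, 0]
    - [0, 0, 0, 0, 0, 0, 0]
    - [0, 0, 0, 6, 0, 0, 0]
    - [0, 0, 0, 6, 0, 0, 0]

```text
time_s: 32.57
tool_pos: [0.5437, 0.2054, 0.0916]
tcp_rot: [1.929, 2.48, -0.002]
contact_force: [1.1, -0.7, 0.6]
opening: 0.01
```

arm_command:
  rows:
    - [0, 0, 0, 1, 0, 0, 0]
    - [0, 0, 0, 1, 0, 0, 0]
    - [0, 0, 0, 1, 0, 0, 0]
    - [0, 0, 0, 1, 0, 0, 0]
    - [0, 0, 0, 0.5, 0, 0, 0]
    - [0, 0, 0, 0, 0, 0, 0]
    - [0, 0, 0, 0, 0, 0, 0]
    - [0, 0, 0, 0, 0, 0, 0]
    - [0, 0, 0, 0, 0, 0, 0]
    - [0, 0, 0, 0, 0, 0, 0]

```text
time_s: 33.4
tool_pos: [0.5435, 0.2051, 0.0903]
tcp_rot: [-1.93, -2.478, 0.001]
contact_force: [-7.1, -1.1, 29.9]
opening: 0.006
```

Both ends stop hard at the same height (0.0904 and 0.0903). I'll retreat and check visually.

arm_command:
  rows:
    - [0, 0, 0, -10, 0, 0, 0]
    - [0, 0, 0, -25, 0, 0, 0]
    - [0, 0, 0, -35, 0, 0, 0]
    - [0, 25, 0, -30, 0, 0, 0]
    - [0, 30, 0, -30, 0, 0, 0]
    - [0, 30, 0, 0, 0, 0, 0]
    - [0, 30, 0, 0, 0, 0, 0]
    - [0, 20, 0, 0, 0, 0, 0]
    - [0, 0, 0, 0, 0, 0, 0]
    - [0, 0, 0, 0, 0, 0, 0]

```text
time_s: 34.23
tool_pos: [0.5099, 0.3367, 0.216]
tcp_rot: [-1.926, -2.481, 0.004]
contact_force: [0.6, -0.8, -0.3]
opening: -0.0
```

```bash
python3 - <<'E'
from h import *
im=viewer.read_camera("scene")[:,:,::-1];t=viewer.read_camera("top")[:,:,::-1]
cv2.imwrite("pics/f8.png",np.hstack([cv2.resize(im[130:300,240:410],(400,400),interpolation=cv2.INTER_CUBIC),cv2.resize(t[190:290,180:280],(400,400),interpolation=cv2.INTER_CUBIC)]))
E
```

```text
(no output)
```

View pics/f8.png

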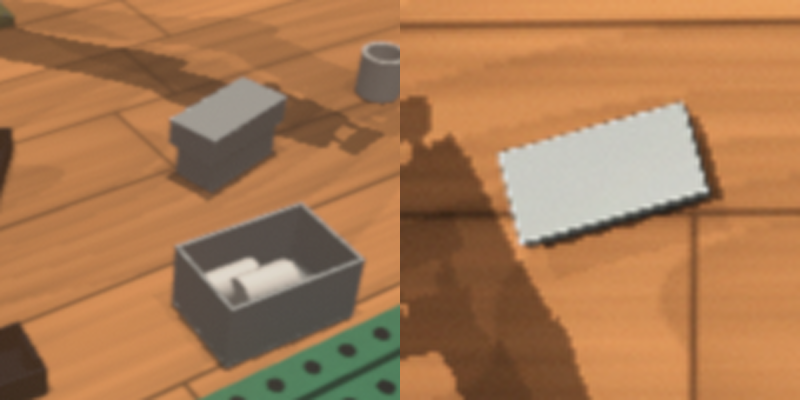

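The lid sits level and fully down on the upright tub. The bystanders I can see in this view, the wide tub and the coupling, are in place, and the arm is clear.

```bash
python3 -c "
from rig import env
print(env.job_done())"
```

```text
the job is handed in; nothing more can be done
None
```

The lid is on the narrow tub, right way up and pressed home at both ends, and I handed the job in at about 34 s. `job_done()` gave no verdict.

**What I did:** I picked the grey lid up tilted, stood it on its end, and re-gripped it from the other side. I then turned it over, lowered it over the rim onto the catches, let go and pressed each end with closed fingertips.

**Last checks:**
- **Seating:** both ends came to a hard stop at 23–30 N. The fingertips stood at 0.0794 m and 0.0793 m, against 0.079 m expected when home, so the lid is level to within about 0.1 mm over 94 mm.
- **First press, +y end:** it stopped about 2 mm higher, at 0.0813 m, because the -y end was still up. Pressing it again after the -y end snapped in brought it home.
- **Final picture:** the lid is level on the upright tub, about where the tub started. The wide tub and coupling look undisturbed and the hand is clear. The carton was outside that last crop; the hand never worked near it.
- **Alignment:** I checked the tub's position to about 0.5 mm before lowering, but did not measure the final centring and angle separately.

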